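# Fetch the trimmer blade from under the rack and seat it in its holder

## Robot

A 6-joint arm with a two-finger parallel gripper is mounted at the origin on the work surface. World frame = base frame: x ahead of the robot, y to its left, z up, the work surface at z = 0. Lengths are in mm, angles in rad, forces in N, time in s.
With the tool pointing down it reaches from about 275 to 750 mm from the base axis. Payload 10.2 kg.
Tool frame: the origin (TCP) lies midway between the tips of the shut fingers; the grasp point (between the pads) lies 19 mm behind it; y points along the fingers, z is the direction in which the jaws open and shut, and the axes are right-handed (so a half turn about y gives the same grasp; the last joint's range is limited). The gripper opens to 85 mm and grips with 20 to 120 N. Pads are 22 mm wide; open, the fingers measure 114 mm over their backs; the gripper's body (76 mm by 85 mm) begins 54 mm behind the grasp point. The pads swing forward as they close: fully open they stand 13 mm farther back than shut.
Start: joints at [1.11, 0.313, 1.498, -0, 1.331, -0.223], TCP at [123.684, 510.229, 231.294] pointing down, gripper open.
Joint ranges: [-2.94, 2.94], [-0.97, 2.17], [0.19, 2.56], [-1.23, 4.37], [0.02, 3.11], [-2.88, 2.88]. Speed limits (rad/s): [2.39, 2.39, 3.01, 3.14, 3.14, 3.14].

## Interface

Orientations are given as a unit quaternion [w, x, y, z].
In Python, from rig import ctrl gives the robot as it stands.
- The arm moves only by the shell command python3 -m inch 'ROWS' [OPENING] [FORCE]. ROWS is JSON, one flat list of numbers, 6 for each row, row after row: the shift along the tool's x, y, z in cm, then the turn, a rotation vector about the tool's x, y, z in rad. A call has 1 to 8 rows; each row is the pose to reach, as a shift and turn from the pose commanded when the call began, along the tool's axes at that moment; what a row does not reach only later rows make up. A row lasts 1/12 s, in which the tool goes at most 41.7 mm and 7.16 degrees, less where a joint would pass 70% of its speed; a pose out of reach is approached as far as the arm can. A call with a gripper value outside its range is refused whole. OPENING is the gripper command: -1 is fully open, 1 is shut, values between are in proportion, set as the call begins (- or left out, the last holds). The fingers move at their own pace and stop on an object; FORCE is the grip in N (left out, the last holds). Time passes only in rows, so rows that repeat a pose let the fingers close. It gives the time, the measured TCP pose, the force and the opening at its end, in the units of the state.
- ctrl.sense(): the state, without advancing time (a new reading comes with each control period).
- ctrl.capture(name): name is "scene" or "top" or "wrist"; returns the picture (400x640x3 uint8, red, green, blue); there is no depth.
- ctrl.get_calibration(name): a dict with "fx", "fy", "cx", "cy" (pixels), "world_to_cam" (4x4, takes a point from world to camera coordinates). Camera axes: x right, y down, z forward; pixel columns grow to the right and rows downward; lengths in mm; the calibration is good to about 2 mm. A picture is of the moment at which its call begins: read the wrist's pose just before it. get_calibration takes no time and is no camera call; for the wrist camera it gives the pose at the moment of the call.
- ctrl.finish_job(): hands the job in, once; it reports no verdict.
Trained networks look in the newest picture that a camera, given by its name, has taken for a name from the list of things; names that differ only in an ending like _2 or _b are one class to them, and where a whole thing is asked for, a point or a joint stands for the part that bears it (a point fixed in the world has none). Each returns a list of dicts, best first, with "score" (0 to 1); they miss things now and then, are a little off and sometimes report something else, mostly with a low value. They report only what shows in the picture. A call takes as long as a camera call. They do not tell look-alikes from the thing itself.
- ctrl.search_frame(thing, camera): "uv" ([column, row] in pixels, amid what is visible of it).
The state is a dict: "time_s": time; "joints": joint angles; "dq": joint speeds; "tau": joint torques, N m; "eef_pos": TCP position; "ee_rot": TCP orientation; "force": force on the tool from outside, world axes, zero at the start; "wrist_torque": the same for the moment, N m; "grip_width": opening from 0.0 (shut) to 1.0 (fully open).
Only numpy, scipy, OpenCV 4.12 (cv2) and the standard library are available. Lean on these libraries where they do the work, as an engineer would, in place of code of your own. Each camera call takes 0.05 s, during which the arm holds its last target.

## Task

The bag trimmer's notched blade has slid under the low wire rack. Pick up the reacher by its squeeze handle, close its jaws on the blade's rib by squeezing the trigger, draw the blade right out from under the rack with it, then stand the reacher down on the table on its foot. Lay the blade gently (do not let it fall) flat in the trimmer's holder with its notch over the pin, and leave the other things on the table where they are.

Things in the scene. Friction and masses are not known exactly. Their poses are not given: they have to be found in the camera images.
- rack: Fixed low steel wire rack, 160 mm deep (x) by 280 mm wide (y), on thin corner legs (10 mm); grid of 4 mm bars up to 60 mm, 50 mm clear beneath. Origin: centre of its footprint, on the table. x points from the open front edge (x = -80 mm), which faces about world -y, inwards. The blade lies beneath, its middle 50 to 80 mm in from the front edge, clear of the legs.
- reacher: Loose reacher, 0.23 kg in all, standing on its foot (75 x 56 x 8 mm), shaft level. Origin: under the middle of the squeeze handle, at the foot's underside; x along the shaft to the jaws, z up. Shaft 12 mm thick, axis 19 mm up; head 36 mm wide at x = 195 to 225 mm, top 27 mm up, a small rubber foot beneath it; jaw tips at x = 286 mm.
- reacher_grip (a point): Middle of the squeeze handle, 85 mm above the reacher's origin, where to pinch it from above along x. Two upright plates 26 mm wide (y): grey fixed one (rear face at x = -26 mm, up to 115 mm) and black sprung trigger before it (front face at x = +26 mm, 40 to 115 mm up). 52 mm over both at rest, 34 mm fully squeezed; at 49 mm it can be carried, jaws still open.
- reacher_jaws (a point): Point midway between the middles of the two jaw pads, 275 mm ahead of the reacher's origin, 16 mm above its underside; axes as the reacher. The pads are 26 mm long (along x), 16 mm tall (8 to 24 mm above the underside); open they stand about 44 mm apart inside, 64 mm over their outsides.
- trigger (a joint): Travel of the reacher's trigger (m): 0 at rest (jaws open), 0.018 fully squeezed (tips meet). The spring pushes back with 6 N at first, 10 N at the end. The pads meet the blade's rib at about 0.0135 (handle about 38 mm wide); a grip of 20 to 25 N then holds the blade. Fingers closing about a fixed centre shift the reacher forward by half the travel, 6 to 7 mm.
- blade: Loose flat steel blade, 84 x 24 x 4 mm, about 70 g, with an upright dark finger rib in the middle of its top: 30 mm long (x), 12 mm wide (y), from 4 to 26 mm above the underside. Origin: centre of its underside; x along its length towards the notched end, z up. At the start it lies flat on the table under the rack, x pointing inwards. Pinch the rib across its width, fingertips above the plate.
- blade_notch (a point): Centre of the blade's notch at underside level, 36.5 mm from the blade's origin along its x. The notch is open to the end, 9 mm wide and 11 mm deep.
- holder: Fixed dark steel blade holder, 106 x 50 mm, on the table, with an aluminium strip along its -y side (170 x 16 mm, 8 mm high). Its top has a recess 88 x 30 mm, floor 16 mm above the table, rim 5 mm above that floor. Origin: centre of its underside; x along the recess towards the pin. A blade seated right has its origin 16 mm above this origin and its x along this x.
- holder_pin (a point): Foot of the single locating pin, on the recess floor, 36 mm from the holder's centre along its x. The pin is 6 mm thick and 8 mm tall.
- carton: Small brown carton, 60 x 75 x 50 mm, lying on top of the rack; origin at the centre of its underside. Leave it there.
- tape_roll: Roll of clear tape, 100 mm across, 48 mm high, lying flat; origin at the centre of its underside. Leave it.
- jar: White jar, 68 mm across, 90 mm high; origin at the centre of its underside. Leave it.
- label_roll: Roll of labels, 60 mm across, 30 mm high, lying flat; origin at the centre of its underside. Leave it.
- spatula: A hand spatula lying on the table to the right. Leave it.
- small_carton: Brown carton, 90 x 120 x 70 mm, on the table; origin at the centre of its underside. Leave it.
Not all that is in view belongs to the job. Of the things shaped like the blade, the steel one is meant.

How it is judged (in metres and radians):
On the way, in this order (a step that is already met when the one before it is completed fails the run):
1. the reacher's jaws, closed by the trigger, grip the blade's rib while it is under the rack (contact force between reacher and blade above 0.8 N and value of joint trigger above 0.01 m and horizontal distance between reacher_jaws and blade below 0.025 m and x of blade in the frame of rack above -0.08 m), for 0.2 s.
2. the blade, still gripped in the reacher's jaws, is right out from under the rack (its middle 45 mm or more beyond the front edge) (contact force between reacher and blade above 0.8 N and value of joint trigger above 0.01 m and horizontal distance between reacher_jaws and blade below 0.025 m and x of blade in the frame of rack below -0.125 m), for 0.1 s.
At the end, for the whole second after the job is handed in: The blade lies flat (0.06 rad) and still on the floor of the holder's recess (2 mm), along it within 0.15 rad, its notch over the pin (centres within 4.5 mm in plan). The reacher stands still on its foot on the table (0.1 rad, 6 mm), trigger let go (horizontal distance between blade_notch and holder_pin below 0.0045 m and z of blade in the frame of holder between 0.013 and 0.018 m and angle between the x axis of blade and the x axis of holder, either way round below 0.15 rad and angle between blade's own z axis and vertical below 0.06 rad and linear speed of each of blade, reacher below 0.02 m/s and angle between reacher's own z axis and vertical below 0.1 rad and height (world z) of reacher below 0.006 m and value of joint trigger below 0.003 m); the robot touches nothing.
It fails at once if the blade is let fall: untouched by fingers or reacher, more than 50 mm up and moving faster than 0.4 m/s (contact force between each of the fingers, reacher and blade below 0.02 N and height (world z) of blade above 0.05 m and linear speed of blade above 0.4 m/s).
It fails at once if one of the other things (cartons, tape roll, jar, label roll, spatula) is moved by more than 40 mm (distance of any of carton, tape_roll, jar, label_roll, spatula, small_carton from where it was at the start of the episode above 0.04 m).
It also fails if it takes over 67 s, if anything falls off the work surface, if the arm or the gripper's body presses on something with over 40 N, if the wrist force passes 120 N, or if a joint passes its speed limit or range.

## Working session

There is one attempt and no reset: what is moved stays moved. The work goes in short steps, Python scripts to look and compute and a shell command to move; the robot and the scene stay as the last step left them, time stands still between calls to the robot, and variables do not carry over. Pictures are saved under pics/ and viewed, and the job is handed in when it is done.

```bash
ls; mkdir -p pics; cat > look.py <<'E'
import sys,cv2
from rig import ctrl
for n in sys.argv[2:]:
    im=ctrl.capture(n); cv2.imwrite(f'pics/{sys.argv[1]}_{n}.png',im[:,:,::-1])
E
python3 look.py a scene top wrist; python3 - <<'E'
from rig import ctrl
import numpy as np
np.set_printoptions(precision=2,suppress=True)
print(ctrl.sense())
for n in("scene","top","wrist"):
    print(n,ctrl.get_calibration(n))
E
```

```text
pics
{'time_s': 0.15, 'joints': array([ 1.11,  0.31,  1.5 , -0.  ,  1.33, -0.22]), 'dq': array([-0., -0., -0.,  0.,  0., -0.]), 'tau': array([  0.  , -41.24, -25.98,  -0.  ,   0.  ,   0.  ]), 'eef_pos': array([123.57, 510.05, 230.86]), 'ee_rot': array([-0.7 ,  0.7 , -0.08,  0.08]), 'force': array([ 0.54, -0.33,  0.66]), 'wrist_torque': array([-0.03, -0.01,  0.02]), 'grip_width': 0.9975433807464696}
scene {'fx': 439.4717339400281, 'fy': 439.4717339400281, 'cx': 316.91310438015853, 'cy': 206.49978226041745, 'world_to_cam': array([[  -0.76,    0.65,   -0.01,  356.12],
       [   0.39,    0.44,   -0.81, -180.39],
       [  -0.52,   -0.62,   -0.58, 1674.7 ],
       [   0.  ,    0.  ,    0.  ,    1.  ]])}
top {'fx': 365.14318654679744, 'fy': 365.14318654679744, 'cx': 314.56171803762066, 'cy': 202.5994436794585, 'world_to_cam': array([[   0.02,   -1.  ,   -0.01,   51.73],
       [  -1.  ,   -0.02,   -0.08,  518.65],
       [   0.08,    0.01,   -1.  , 1162.1 ],
       [   0.  ,    0.  ,    0.  ,    1.  ]])}
wrist {'fx': 300.9833170226683, 'fy': 300.9833170226683, 'cx': 320.78401746437675, 'cy': 199.10203904807767, 'world_to_cam': array([[   0.24,    0.97,   -0.  , -525.21],
       [   0.93,   -0.23,    0.27,  -35.96],
       [   0.27,   -0.06,   -0.96,  379.13],
       [   0.  ,    0.  ,    0.  ,    1.  ]])}
```

View pics/a_scene.png

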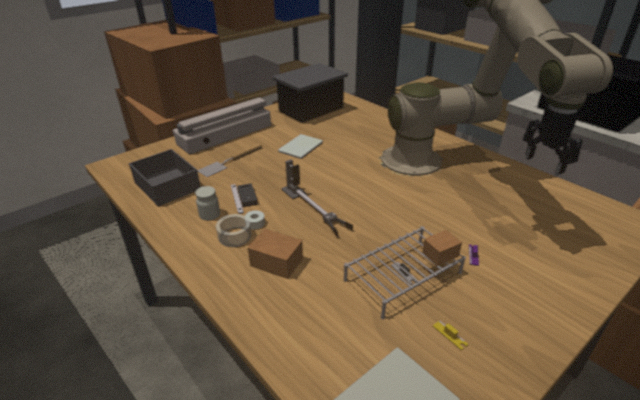

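View pics/a_top.png

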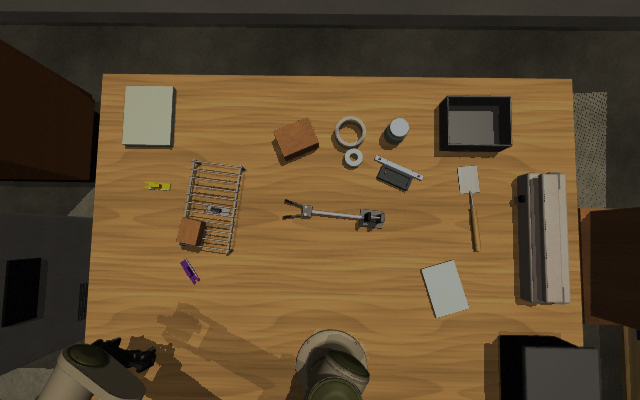

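View pics/a_wrist.png

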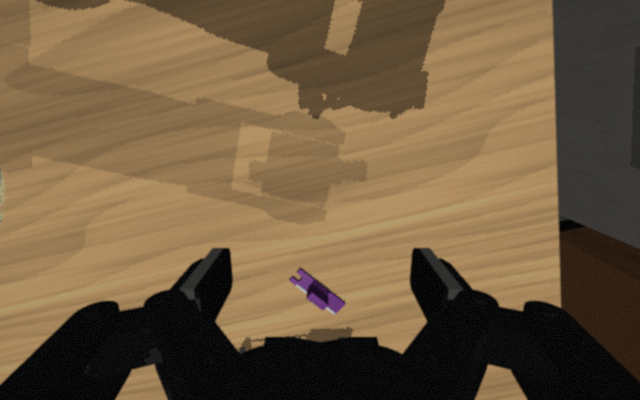

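Look-alikes in the top view: yellow one at (157,186), purple at (190,271), and the steel one under the rack at (216,210). I choose the steel one and will check it in crops.

```bash
cat > h.py <<'E'
import numpy as np,cv2
from rig import ctrl
np.set_printoptions(precision=2,suppress=True)
def ray(cam,uv,z,cal=None):
    c=cal or ctrl.get_calibration(cam); T=np.array(c['world_to_cam']);R=T[:3,:3];o=-R.T@T[:3,3]
    d=R.T@np.array([(uv[0]-c['cx'])/c['fx'],(uv[1]-c['cy'])/c['fy'],1]);return o+d*(z-o[2])/d[2]
def proj(cam,p,cal=None):
    c=cal or ctrl.get_calibration(cam); T=np.array(c['world_to_cam']);q=T[:3,:3]@np.array(p)+T[:3,3]
    return np.array([c['cx']+c['fx']*q[0]/q[2],c['cy']+c['fy']*q[1]/q[2]])
E
python3 - <<'E'
import cv2
a=cv2.imread('pics/a_top.png');
def crop(x0,y0,x1,y1,s,n,a=a): cv2.imwrite(n,cv2.resize(a[y0:y1,x0:x1],None,fx=s,fy=s,interpolation=cv2.INTER_CUBIC))
crop(140,150,270,260,6,'pics/c_rack.png')
crop(270,120,430,240,5,'pics/c_reach.png')
s=cv2.imread('pics/a_scene.png')
crop(270,150,500,320,3,'pics/c_sc.png',s)
E
```

```text
(no output)
```

View pics/c_rack.png

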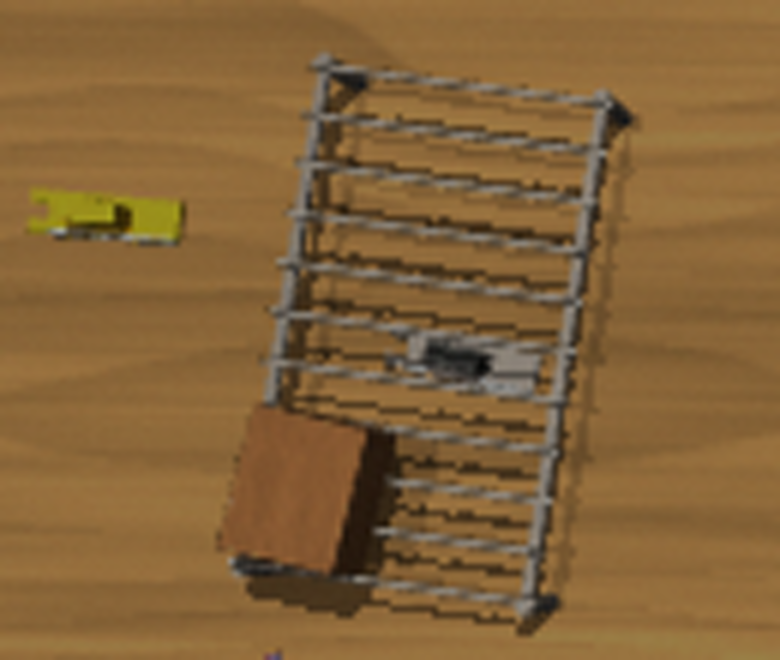

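View pics/c_reach.png

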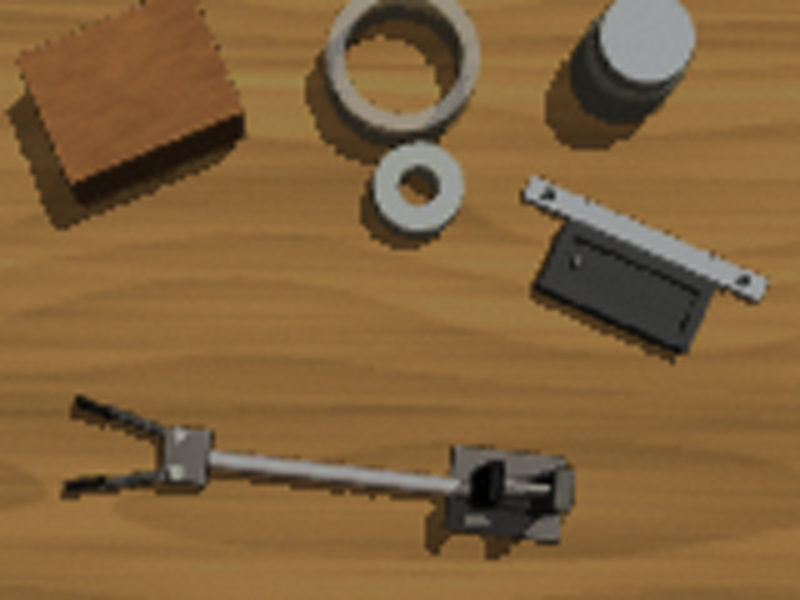

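View pics/c_sc.png

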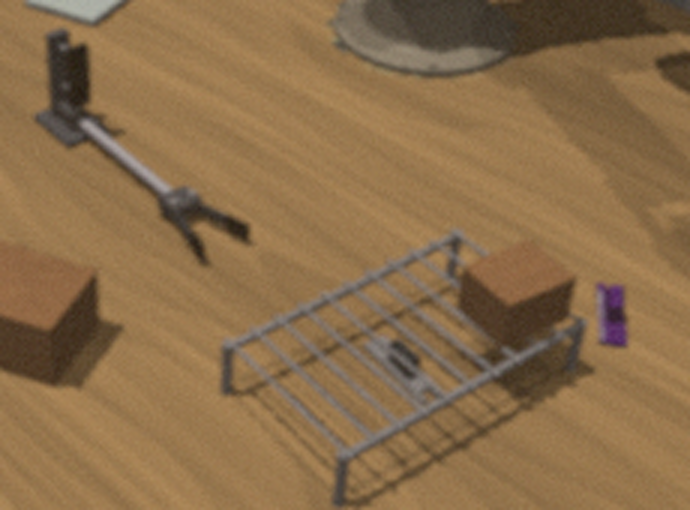

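```bash
python3 - <<'E'
from h import *
for cam in("top","scene"):
  for t,z in(("rack",60),("reacher",19),("reacher_grip",85),("reacher_jaws",16),("blade",10),("blade_notch",2),("holder",18),("holder_pin",16),("jar",45),("label_roll",15),("tape_roll",24)):
    r=ctrl.search_frame(t,cam)
    for d in r[:4]: print(cam,t,round(d['score'],2),np.array(d['uv']),ray(cam,d['uv'],z)[:2])
E
```

```text
top rack 0.84 [236.9 190.9] [547.49 305.8 ]
top reacher 0.78 [359.7 214.3] [482.36 -86.11]
top reacher_grip 0.87 [364.4 215.2] [476.33 -93.26]
top reacher_jaws 0.69 [366.1 212.7] [ 488.07 -107.14]
top reacher_jaws 0.62 [351.4 126.9] [771.8  -56.84]
top blade 0.7 [158.1 185.4] [567.17 579.36]
top blade 0.55 [217.1 213.1] [478.82 379.83]
top blade 0.48 [186.7 272.4] [284.95 470.94]
top blade_notch 0.59 [189.5 267.5] [300.01 465.38]
top blade_notch 0.48 [156.7 185.6] [567.42 587.62]
top blade_notch 0.43 [217.2 210.8] [486.83 382.06]
top holder 0.93 [395.3 175.4] [ 611.49 -201.3 ]
top holder 0.62 [297.8 140.3] [723.57 119.71]
top jar 0.88 [395.5 132.3] [ 747.37 -196.46]
top label_roll 0.73 [349.6 155.4] [676.16 -51.9 ]
top tape_roll 0.85 [348.2 126.4] [770.96 -45.63]
scene rack 0.91 [387.7 245.1] [493.9  324.45]
scene reacher 0.75 [296.8 189.4] [ 471.21 -100.37]
scene reacher 0.68 [233.5 232. ] [753.14 -45.41]
scene reacher_grip 0.74 [294.8 187.5] [529.26 -32.8 ]
scene reacher_jaws 0.57 [299.7 188.8] [ 458.83 -100.38]
scene blade 0.87 [450.2 332.1] [567.55 587.61]
scene blade 0.74 [403.  268.7] [488.87 380.05]
scene blade 0.43 [472.5 256.8] [309.1  475.06]
scene blade_notch 0.71 [450.7 337.4] [572.82 594.33]
scene blade_notch 0.7 [402.5 272.9] [495.2  384.78]
scene blade_notch 0.68 [474.2 256.6] [296.08 473.66]
scene holder 0.63 [243.3 196.7] [ 629.76 -184.59]
scene holder_pin 0.89 [243.6 196.2] [ 625.98 -189.06]
scene jar 0.94 [203.  202.9] [ 762.82 -203.87]
scene label_roll 0.75 [253.9 218.6] [668.41 -64.85]
scene tape_roll 0.62 [234.7 230.6] [749.81 -42.98]
scene tape_roll 0.51 [299.1 188.5] [466.57 -93.47]
scene tape_roll 0.38 [243.  196.1] [ 632.88 -180.32]
```

Crop: the steel blade (grey plate with dark rib) lies under the rack at top (216,209). Reacher jaws point left at about (284,209), foot at about (373,218). The holder's pin is at about (385,172), at its left end.

```bash
python3 - <<'E'
from h import *
def p(x,y,s,ox,oy,z): return ray("top",((x+.5)/s-.5+ox,(y+.5)/s-.5+oy),z)[:2]
R=lambda x,y,z:p(x,y,6,140,150,z)
Q=lambda x,y,z:p(x,y,5,270,120,z)
for n,a in dict(BL=(320,65,58),FT=(608,102,58),FB=(530,608,58),BB=(240,565,58),ribf=(490,365,26),ribb=(428,350,26),ribc=(458,358,26),pf1=(542,348,4),pf2=(533,392,4)).items(): print(n,R(*a))
for n,a in dict(headc=(188,457,27),sh1=(212,460,25),sh2=(455,485,25),tip1=(78,402,24),tip2=(65,490,24),trig=(490,478,115),fix=(563,488,115),f1=(452,447,8),f2=(575,462,8),f3=(560,541,8),f4=(446,532,8),pin=(575,262,24),ha=(574,222,21),hb=(716,290,21),hc=(685,350,21),hd=(533,288,21),sa=(535,180,8),sb=(765,285,8)).items(): print(n,Q(*a))
E
```

```text
BL [643.21 450.4 ]
FT [625.66 296.22]
FB [358.97 327.67]
BB [378.43 480.26]
ribf [486.94 362.17]
ribb [494.48 396.09]
ribc [490.43 379.65]
pf1 [498.05 339.82]
pf2 [473.77 343.88]
headc [489.7  83.8]
sh1 [488.15  68.33]
sh2 [474.68 -88.41]
tip1 [524.4  155.96]
tip2 [467.19 162.97]
trig [474.96 -99.09]
fix [ 469.75 -142.4 ]
f1 [500.32 -88.17]
f2 [ 491.85 -168.44]
f3 [ 440.19 -158.8 ]
f4 [444.74 -84.67]
pin [ 621.14 -165.38]
ha [ 648.06 -165.21]
hb [ 604.66 -257.42]
hc [ 565.05 -237.2 ]
hd [ 604.12 -138.65]
sa [ 678.33 -141.7 ]
sb [ 610.53 -292.85]
```

```bash
python3 - <<'E'
from h import *
from scipy.spatial.transform import Rotation as Ro
def S(x,y,z): return ray("scene",((x+.5)/3-.5+270,(y+.5)/3-.5+150),z)[:2]
for n,a in dict(rib=(403,353,26),tip1=(206,260,16),tip2=(247,238,16),head=(183,200,27),fixtop=(60,36,115),trigtop=(79,48,115)).items(): print(n,S(*a))
s=ctrl.sense();q=s['ee_rot'];print(Ro.from_quat([*q[1:],q[0]]).as_matrix())
a=cv2.imread('pics/a_top.png'); b=cv2.imread('pics/a_scene.png')
c=np.array([472,-123]);yaw=np.deg2rad(85.1);u=np.array([np.cos(yaw),np.sin(yaw)]);v=np.array([-u[1],u[0]])
bc=np.array([491,381]);by=np.deg2rad(80);bu=np.array([np.cos(by),np.sin(by)]);bv=np.array([-bu[1],bu[0]])
P=[]
for x,y,z in[(-26,0,115),(26,0,115),(275,22,24),(275,-22,24),(286,25,16),(286,-25,16),(210,0,27)]: P.append((*(c+x*u+y*v),z))
for x,y,z in[(15,6,26),(15,-6,26),(-15,6,26),(-15,-6,26),(-42,12,4),(-42,-12,4),(42,12,4),(42,-12,4)]: P.append((*(bc+x*bu+y*bv),z))
for im,cam,n,box,sc in((a,'top','ov_top',(180,180,390,240),3.8),(b,'scene','ov_sc',(270,150,500,320),3.4)):
    x0,y0,x1,y1=box;k=int(sc) ; k=3
    o=cv2.resize(im[y0:y1,x0:x1],None,fx=k,fy=k,interpolation=cv2.INTER_CUBIC)
    for p in P:
        w=(proj(cam,p)-[x0,y0]+.5)*k-.5; cv2.circle(o,tuple(int(t) for t in w),2,(0,0,255),-1)
    cv2.imwrite(f'pics/{n}.png',o)
E
```

```text
rib [496.99 388.29]
tip1 [531.72 171.23]
tip2 [477.99 172.96]
head [493.54  95.15]
fixtop [ 473.76 -128.75]
trigtop [474.24 -94.61]
[[ 0.97  0.    0.24]
 [-0.24  0.    0.97]
 [-0.   -1.    0.  ]]
```

View pics/ov_top.png

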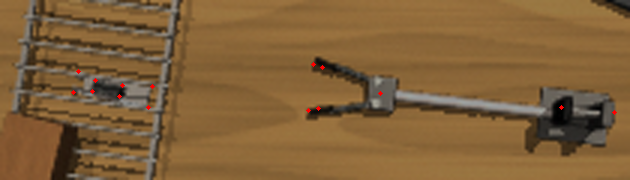

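View pics/ov_sc.png

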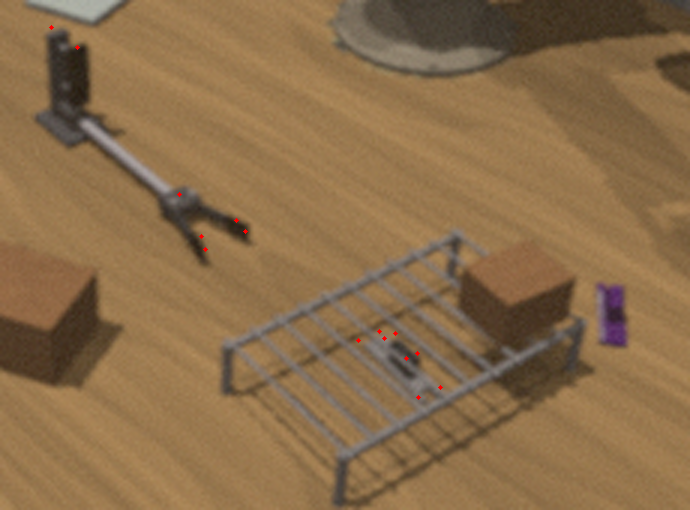

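```bash
python3 -m inch '[2.7,0,-2.9,0,-0.02,0, 5.4,0,-5.8,0,-0.04,0, 8.1,0,-8.7,0,-0.06,0, 10.8,0,-11.6,0,-0.08,0, 13.5,0,-14.5,0,-0.1,0, 16.2,0,-17.4,0,-0.12,0, 18.9,0,-20.3,0,-0.14,0, 21.6,0,-23.2,0,-0.157,0]' -1
```

```text
time_s: 1.92
eef_pos: [279.3, 232.2, 231.5]
ee_rot: [0.707, -0.706, 0.028, -0.028]
force: [1.4, 0.9, -0.3]
grip_width: 0.999
```

```bash
python3 -m inch '[2.25,0,-3.4,0,0,0, 4.5,0,-6.8,0,0,0, 6.75,0,-10.2,0,0,0, 9,0,-13.6,0,0,0, 11.25,0,-17,0,0,0, 13.5,0,-20.4,0,0,0, 15.75,0,-23.8,0,0,0, 18,0,-27.2,0,0,0]' -1; python3 -m inch '[2.2,0,-3.1,0,0,0, 4.2,0,-6.2,0,0,0, 4.2,0,-6.2,0,0,0, 4.2,0,-6.2,0,0,0]'; python3 look.py b wrist
```

```text
time_s: 2.58
eef_pos: [437.0, -54.0, 231.4]
ee_rot: [-0.706, 0.707, -0.029, 0.029]
force: [1.0, 1.2, 0.9]
grip_width: 1.002
time_s: 2.92
eef_pos: [473.4, -118.1, 230.7]
ee_rot: [0.707, -0.706, 0.03, -0.029]
force: [-1.1, 0.7, -0.0]
grip_width: 1.001
```

View pics/b_wrist.png

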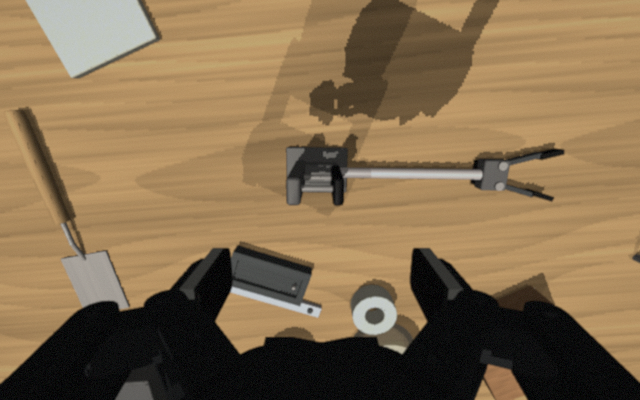

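Wrist view: reacher handle about (318,175), shaft level to head (490,174), jaw tips (562,152) and (551,198). Holder at (270,275), pin (294,287).

```bash
python3 - <<'E'
import cv2
a=cv2.imread('pics/b_wrist.png')
def crop(x0,y0,x1,y1,s,n): cv2.imwrite(n,cv2.resize(a[y0:y1,x0:x1],None,fx=s,fy=s,interpolation=cv2.INTER_CUBIC))
crop(270,130,370,220,8,'pics/b1.png')
crop(460,130,580,220,6,'pics/b2.png')
crop(220,230,340,330,6,'pics/b3.png')
E
```

```text
(no output)
```

View pics/b1.png

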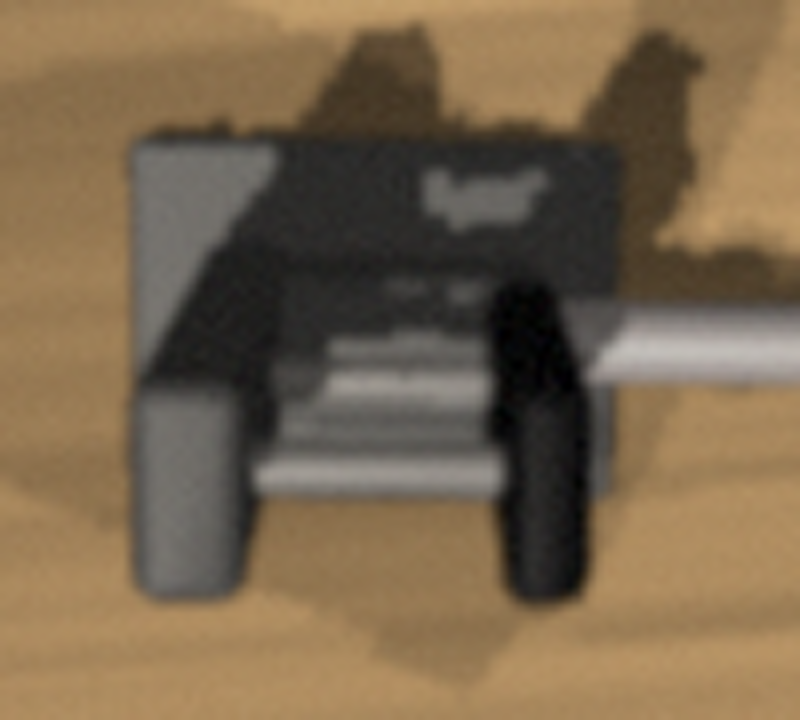

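View pics/b2.png

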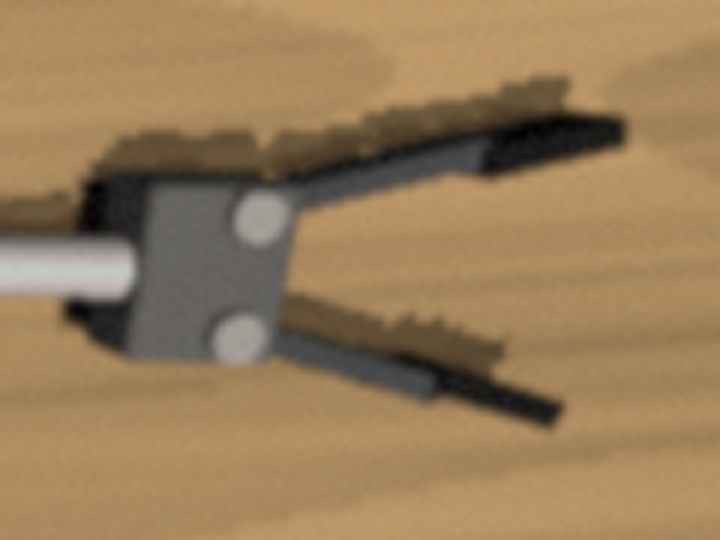

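View pics/b3.png

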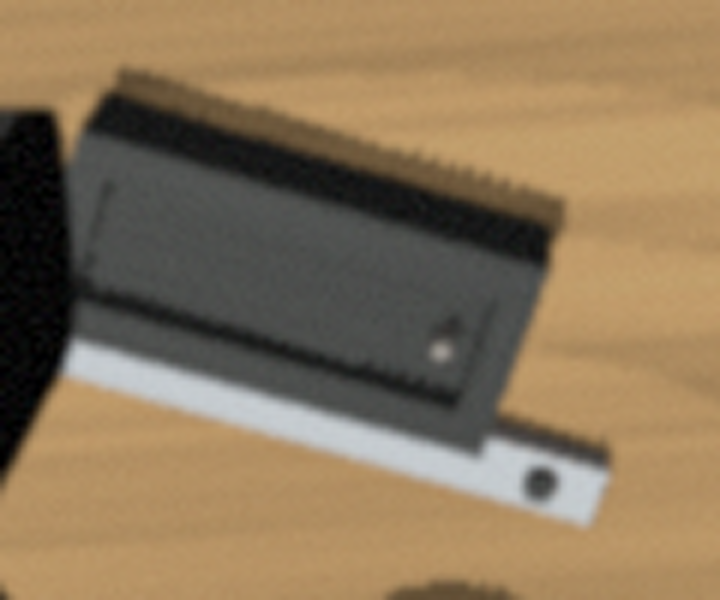

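```bash
python3 - <<'E'
from h import *
def p(x,y,s,ox,oy,z): return ray("wrist",((x+.5)/s-.5+ox,(y+.5)/s-.5+oy),z)[:2]
A=lambda *a:p(*a[:2],8,270,130,a[2]); B=lambda *a:p(*a[:2],6,460,130,a[2]); C=lambda *a:p(*a[:2],6,220,230,a[2])
for n,a in dict(rear1=(135,395,115),rear2=(138,598,115),fr1=(586,405,115),fr2=(588,600,115),mid=(361,497,115),foot1=(135,145,8),foot2=(618,145,8)).items(): print(n,A(*a))
for n,a in dict(r1=(262,218,27),r2=(240,338,27),hb1=(152,185,27),hb2=(130,357,27),hf1=(297,210,27),hf2=(272,362,27),t1=(625,125,24),t2=(560,405,24)).items(): print(n,B(*a))
for n,a in dict(pintop=(440,350,24),pinfoot=(445,333,16),h1=(550,265,21),h2=(482,452,21),h3=(90,130,21),rec1=(492,305,21),rec2=(460,405,21),rec3=(108,185,21),strip1=(608,466,8),strip2=(588,526,8)).items(): print(n,C(*a))
for n,a in dict(tip1b=(0,0,0)).items(): pass
print(ctrl.get_calibration('wrist')['world_to_cam'])
E
```

```text
rear1 [ 456.73 -145.37]
rear2 [ 479.93 -147.65]
fr1 [461.88 -96.03]
fr2 [484.29 -97.18]
mid [ 470.28 -121.62]
foot1 [ 440.18 -155.19]
foot2 [446.1  -82.55]
r1 [479.73  96.35]
r2 [503.54  94.03]
hb1 [471.52  74.63]
hb2 [505.67  72.59]
hf1 [478.71 102.99]
hf2 [508.99 100.76]
t1 [467.8  166.53]
t2 [523.65 161.25]
pintop [ 621.9  -165.33]
pinfoot [ 622.66 -164.99]
h1 [ 604.74 -139.56]
h2 [ 650.56 -159.12]
h3 [ 564.52 -234.73]
rec1 [ 613.51 -153.18]
rec2 [ 638.05 -162.82]
rec3 [ 577.7  -232.93]
strip1 [ 665.83 -131.76]
strip2 [ 681.88 -137.83]
[[   0.08    1.      0.     77.53]
 [   0.96   -0.08    0.27 -498.43]
 [   0.27   -0.02   -0.96  247.81]
 [   0.      0.      0.      1.  ]]
```

```bash
python3 -m inch '[-0.26,3,-0.37,0,0,0, -0.26,6.5,-0.37,0,0,0, -0.26,10,-0.37,0,0,0, -0.26,13,-0.37,0,0,0, -0.26,15.5,-0.37,0,0,0, -0.26,16.8,-0.37,0,0,0, -0.26,16.8,-0.37,0,0,0]' -1; python3 -m inch '[0,0,0,0,0,0, 0,0,0,0,0,0, 0,0,0,0,0,0, 0,0,0,0,0,0, 0,0,0,0,0,0, 0,0,0,0,0,0]' -0.153 25; python3 look.py c wrist
```

```text
time_s: 3.55
eef_pos: [468.7, -118.6, 61.2]
ee_rot: [0.707, -0.706, 0.03, -0.027]
force: [0.0, 0.5, -0.4]
grip_width: 1.002
time_s: 4.05
eef_pos: [471.4, -121.4, 65.2]
ee_rot: [-0.706, 0.707, -0.027, 0.03]
force: [-1.6, -4.2, 7.1]
grip_width: 0.585
```

View pics/c_wrist.png

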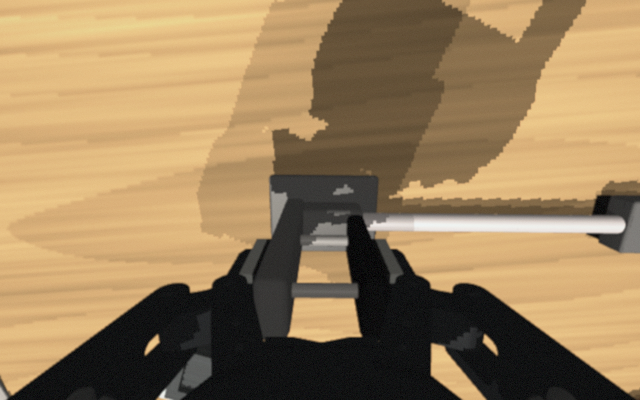

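```bash
python3 -m inch '[0,-0.3,0,0,0,0, 0,-0.6,0,0,0,0, 0,-1.0,0,0,0,0, 0,-1.0,0,0,0,0, 0,-1.0,0,0,0,0, 0,-1.0,0,0,0,0]'; python3 look.py d wrist scene; python3 - <<'E'
import cv2
s=cv2.imread('pics/d_scene.png');cv2.imwrite('pics/d1.png',cv2.resize(s[80:320,230:500],None,fx=2.5,fy=2.5,interpolation=cv2.INTER_CUBIC))
E
```

```text
time_s: 4.6
eef_pos: [470.3, -120.3, 73.2]
ee_rot: [0.707, -0.706, 0.029, -0.028]
force: [0.1, -0.4, -2.2]
grip_width: 0.576
```

View pics/d1.png

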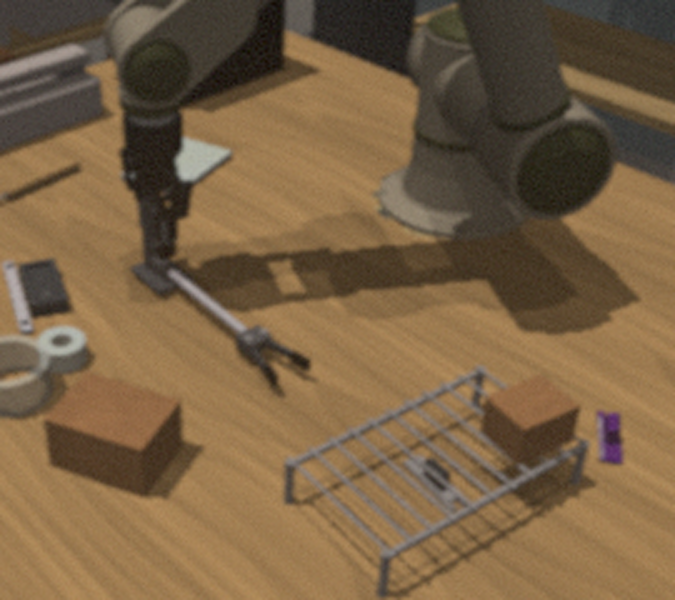

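View pics/d_wrist.png

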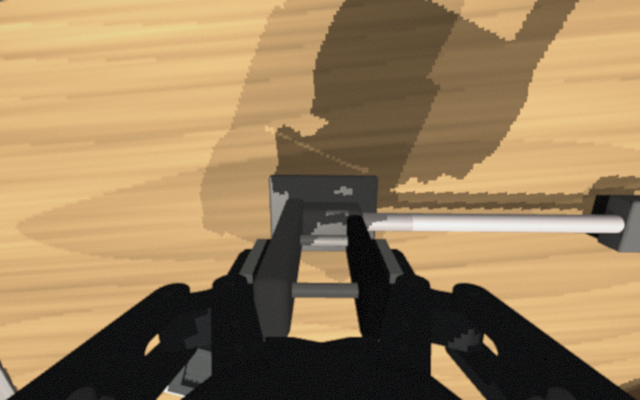

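```bash
python3 -m inch '[-0.5,0,1.1,0,0.01,0, -1.4,0,3.3,0,0.02,0, -2.5,0,6,0,0.04,0, -3.7,0,8.7,0,0.055,0, -4.8,0,11.2,0,0.07,0, -5.5,0,12.8,0,0.08,0, -5.7,0,13.25,0,0.087,0, -5.7,0,13.25,0,0.087,0]'; python3 look.py e top scene; python3 - <<'E'
import cv2
s=cv2.imread('pics/e_top.png');cv2.imwrite('pics/e1.png',cv2.resize(s[150:250,180:340],None,fx=5,fy=5,interpolation=cv2.INTER_CUBIC))
s=cv2.imread('pics/e_scene.png');cv2.imwrite('pics/e2.png',cv2.resize(s[150:320,280:500],None,fx=3.5,fy=3.5,interpolation=cv2.INTER_CUBIC))
E
```

```text
time_s: 5.37
eef_pos: [424.0, 17.0, 73.3]
ee_rot: [0.705, -0.705, 0.059, -0.059]
force: [0.4, -0.6, -1.9]
grip_width: 0.574
```

View pics/e1.png

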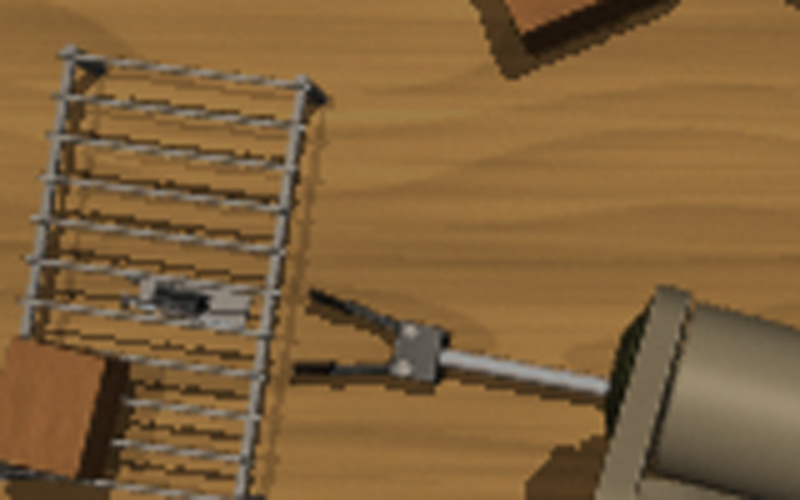

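View pics/e2.png

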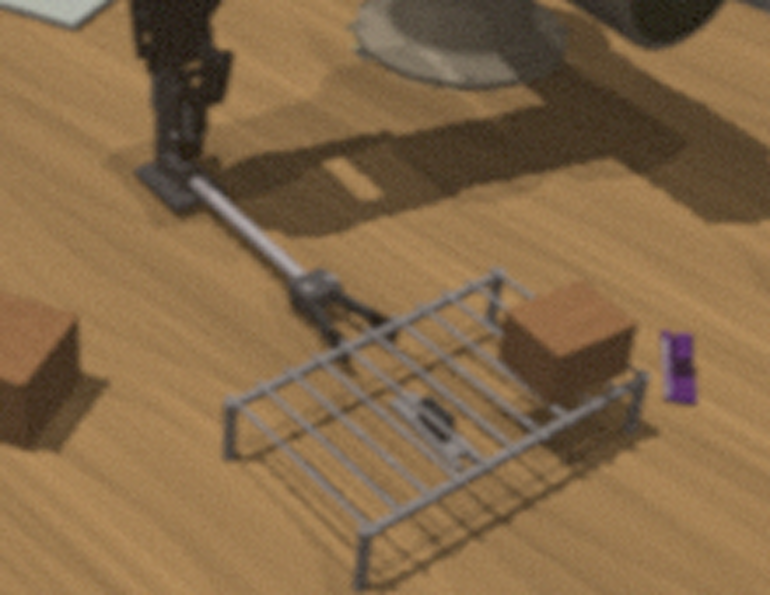

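```bash
python3 - <<'E'
from h import *
Q=lambda x,y,z:ray("top",((x+.5)/5-.5+180,(y+.5)/5-.5+150),z)[:2]
t=(Q(312,297,32)+Q(296,370,32))/2; hd=(Q(411,330,37)+Q(402,368,37))/2
rb=Q(180,299,26); e=(Q(245,298,4),Q(239,330,4))
print('tips',t,'head',hd,np.rad2deg(np.arctan2(*(t-hd)[::-1])),'rib',rb,'front edge',e, np.mean(e,0))
print(np.rad2deg(np.arctan2(*(rb-np.mean(e,0))[::-1])),np.rad2deg(np.arctan2(*(rb-hd)[::-1])))
s=ctrl.sense();print(s['eef_pos'])
u=np.array([np.cos(np.deg2rad(80)),np.sin(np.deg2rad(80))])
print('pred tips',s['eef_pos'][:2]+286*u+1.5*u)
E
```

```text
tips [468.75 298.04] head [459.73 230.92] 82.34521503154924 rib [489.93 380.66] front edge (array([492.64, 343.98]), array([471.46, 347.15])) [482.05 345.57]
77.34941498290341 78.59655458068254
[424.78  15.61  73.38]
pred tips [474.7  298.74]
```

```bash
python3 -m inch '[0.4,0,1,0,0,0, 0.4,0,2.5,0,0,0, 0.4,0,4.2,0,0,0, 0.4,0,5.9,0,0,0, 0.4,0,7.6,0,0,0, 0.4,0,8.6,0,0,0, 0.4,0,9,0,0,0, 0.4,0,9,0,0,0]'; python3 look.py f top scene; python3 - <<'E'
import cv2
s=cv2.imread('pics/f_top.png');cv2.imwrite('pics/f1.png',cv2.resize(s[170:240,180:300],None,fx=6,fy=6,interpolation=cv2.INTER_CUBIC))
s=cv2.imread('pics/f_scene.png');cv2.imwrite('pics/f2.png',cv2.resize(s[210:310,340:480],None,fx=5,fy=5,interpolation=cv2.INTER_CUBIC))
E
```

```text
time_s: 6.13
eef_pos: [443.5, 104.6, 73.2]
ee_rot: [-0.705, 0.705, -0.059, 0.059]
force: [-0.4, 0.2, -2.8]
grip_width: 0.579
```

View pics/f1.png

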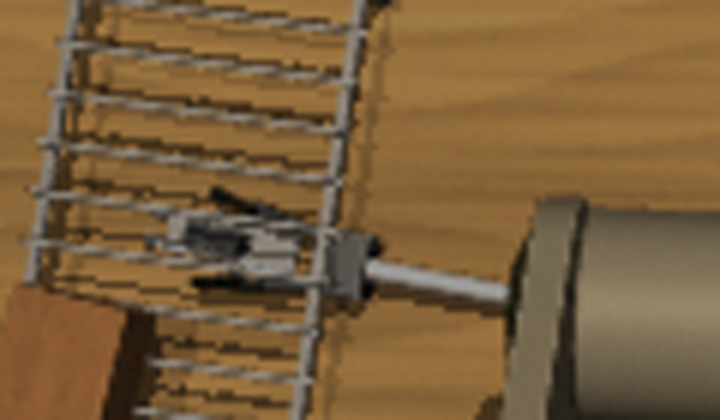

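View pics/f2.png

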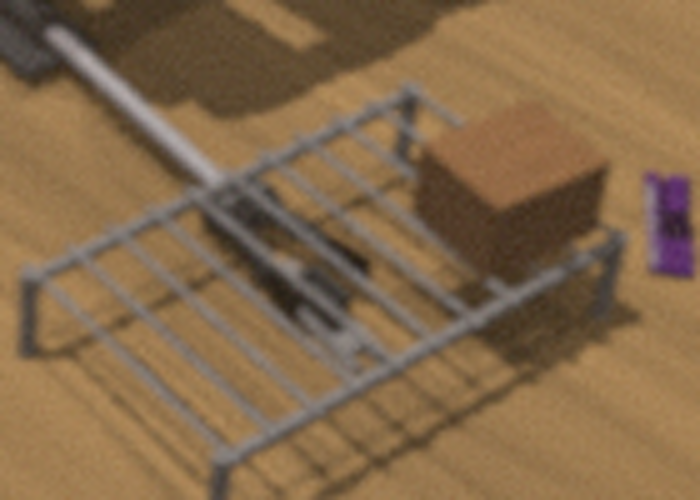

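Top crop: the open jaws straddle the rib, tips at crop (212,192) and (197,284), rib centre at (215,235). Lowering, then squeezing.

```bash
python3 -m inch '[0,0.3,0,0,0,0, 0,0.6,0,0,0,0, 0,0.8,0,0,0,0, 0,0.8,0,0,0,0]'; python3 -m inch '[0,0,0,0,0,0, 0,0,0,0,0,0, 0,0,0,0,0,0, 0,0,0,0,0,0, 0,0,0,0,0,0, 0,0,0,0,0,0]' 0.3 24;  python3 look.py g top ; python3 - <<'E'
import cv2
s=cv2.imread('pics/g_top.png');cv2.imwrite('pics/g1.png',cv2.resize(s[170:240,180:300],None,fx=6,fy=6,interpolation=cv2.INTER_CUBIC))
E
```

```text
time_s: 6.57
eef_pos: [443.2, 103.8, 65.1]
ee_rot: [-0.705, 0.705, -0.06, 0.059]
force: [0.2, -0.3, -0.8]
grip_width: 0.579
time_s: 7.07
eef_pos: [444.2, 103.0, 66.5]
ee_rot: [-0.704, 0.705, -0.058, 0.06]
force: [-4.8, -11.2, 14.3]
grip_width: 0.443
```

View pics/g1.png

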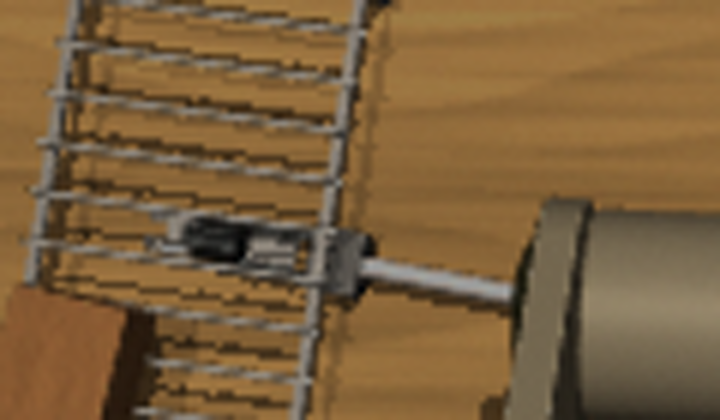

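```bash
python3 -m inch '[0,-0.2,0,0,0,0, 0,-0.4,0,0,0,0, 0,-0.6,0,0,0,0, 0,-0.6,0,0,0,0, 0,-0.6,-1,0,0,0, 0,-0.6,-2.5,0,0,0, 0,-0.6,-4,0,0,0, 0,-0.6,-4,0,0,0]'; python3 look.py h0 top; python3 -m inch '[0,0,-1,0,0,0, 0,0,-2.5,0,0,0, 0,0,-4.5,0,0,0, 0,0,-6.5,0,0,0, 0,0,-8.5,0,0,0, 0,0,-9.5,0,0,0, 0,0,-10,0,0,0, 0,0,-10,0,0,0]';  python3 look.py h top scene; python3 - <<'E'
import cv2
s=cv2.imread('pics/h_top.png');cv2.imwrite('pics/h1.png',cv2.resize(s[150:250,200:340],None,fx=5,fy=5,interpolation=cv2.INTER_CUBIC))
s=cv2.imread('pics/h_scene.png');cv2.imwrite('pics/h2.png',cv2.resize(s[130:310,270:480],None,fx=3,fy=3,interpolation=cv2.INTER_CUBIC))
E
```

```text
time_s: 7.78
eef_pos: [436.1, 62.9, 71.1]
ee_rot: [-0.704, 0.705, -0.06, 0.059]
force: [0.1, 0.8, -3.0]
grip_width: 0.438
time_s: 8.5
eef_pos: [419.9, -34.2, 71.3]
ee_rot: [0.705, -0.705, 0.06, -0.06]
force: [0.7, 0.4, -3.6]
grip_width: 0.442
```

View pics/h1.png

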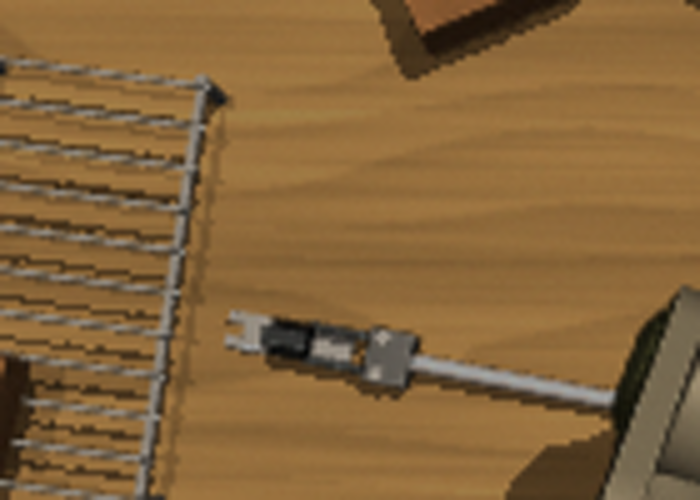

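View pics/h2.png

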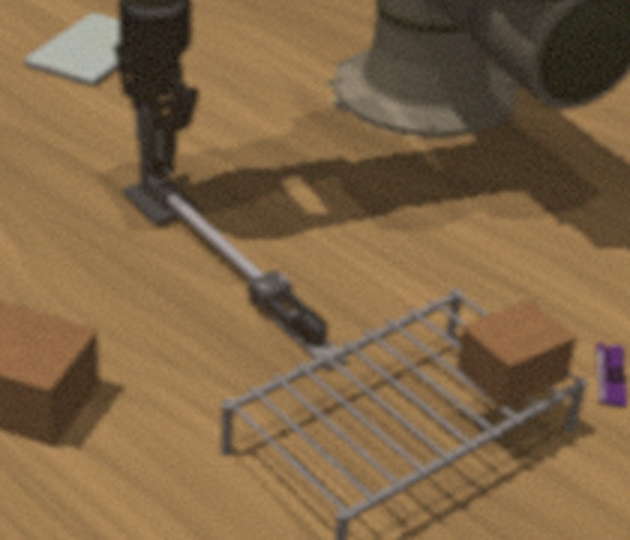

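Rib held in the jaws at crop (290,338), about 80 mm clear of the front edge at (165,330). I'll draw it a bit further, set it down and release.

```bash
python3 -m inch '[0,0,-1,0,0,0, 0,0,-2.5,0,0,0, 0,0,-3.6,0,0,0, 0,0,-4,0,0,0, 0,0.3,-4,0,0,0, 0,0.5,-4,0,0,0, 0,0.5,-4,0,0,0]'; python3 -m inch '[0,0,0,0,0,0, 0,0,0,0,0,0, 0,0,0,0,0,0, 0,0,0,0,0,0, 0,0,0,0,0,0]' -0.153 25;  python3 look.py i top ; python3 - <<'E'
import cv2
s=cv2.imread('pics/i_top.png');cv2.imwrite('pics/i1.png',cv2.resize(s[150:250,200:340],None,fx=5,fy=5,interpolation=cv2.INTER_CUBIC))
E
```

```text
time_s: 9.18
eef_pos: [413.5, -72.9, 66.6]
ee_rot: [-0.705, 0.705, -0.059, 0.059]
force: [-1.5, -2.4, 2.6]
grip_width: 0.44
time_s: 9.6
eef_pos: [413.1, -73.0, 66.2]
ee_rot: [0.705, -0.705, 0.059, -0.059]
force: [0.7, -0.1, -2.2]
grip_width: 0.577
```

View pics/i1.png

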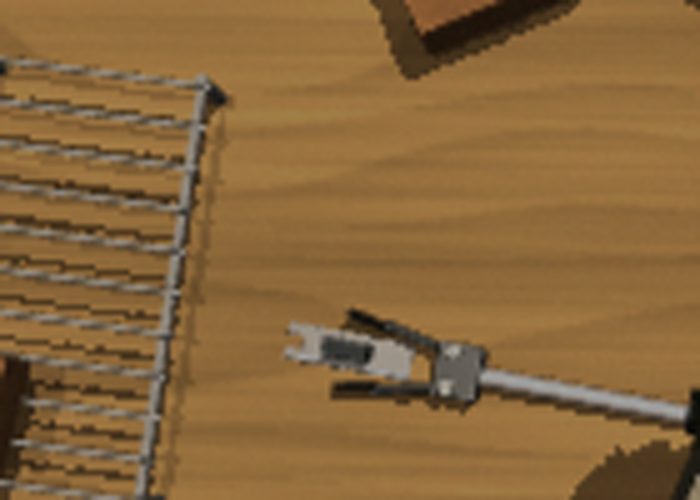

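```bash
python3 -m inch '[0,-0.4,0,0,0,0, 0,-0.5,-0.8,0,0,0, 0,-0.5,-2.3,0,0,0, 0,-0.5,-4.3,0,0,0, 0,-0.5,-6.5,0,0,0, 0,-0.5,-8.5,0,0,0, 0,-0.5,-9.5,0,0,0, 0,-0.5,-10,0,0,0]'; python3 -m inch '[0,0,0,0,0,0, 0,0.3,0,0,0,0, 0,0.5,0,0,0,0, 0,0.6,0,0,0,0, 0,0.7,0,0,0,0, 0,0.7,0,0,0,0]'
```

```text
time_s: 10.32
eef_pos: [396.3, -173.2, 71.5]
ee_rot: [-0.704, 0.705, -0.06, 0.06]
force: [0.2, 1.0, -1.7]
grip_width: 0.575
time_s: 10.82
eef_pos: [396.5, -171.0, 64.4]
ee_rot: [0.705, -0.704, 0.059, -0.059]
force: [-1.0, 3.2, 2.1]
grip_width: 0.576
```

```bash
python3 -m inch '[0,0,0,0,0,0, 0,0,0,0,0,0, 0,0,0,0,0,0, 0,0,0,0,0,0, 0,0,0,0,0,0]' -1; python3 look.py j wrist; python3 -m inch '[0,-1,0,0,0,0, 0,-3,0,0,0,0, 0,-6,0,0,0,0, 0,-10,0,0,0,0, 0,-14,0,0,0,0, 0,-17,0,0,0,0, 0,-18,0,0,0,0]'; python3 look.py k wrist top;  python3 - <<'E'
import cv2
s=cv2.imread('pics/k_top.png');cv2.imwrite('pics/k1.png',cv2.resize(s[150:270,230:430],None,fx=4,fy=4,interpolation=cv2.INTER_CUBIC))
E
```

```text
time_s: 11.23
eef_pos: [396.5, -171.8, 64.3]
ee_rot: [-0.705, 0.705, -0.059, 0.059]
force: [-0.4, -0.0, -0.7]
grip_width: 1.002
time_s: 11.87
eef_pos: [397.5, -172.5, 248.9]
ee_rot: [-0.703, 0.706, -0.057, 0.061]
force: [-0.2, -0.5, -0.2]
grip_width: 1.002
```

View pics/j_wrist.png

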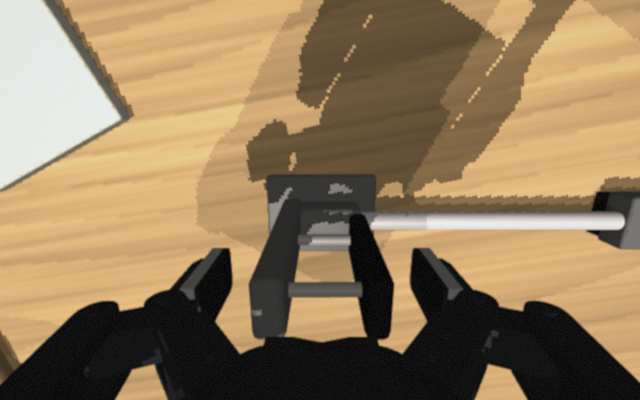

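View pics/k_wrist.png

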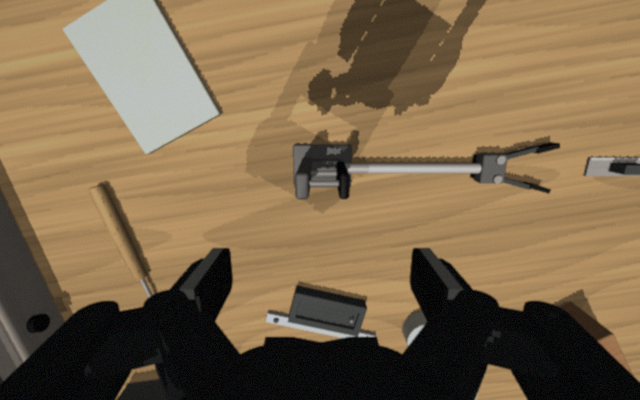

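View pics/k1.png

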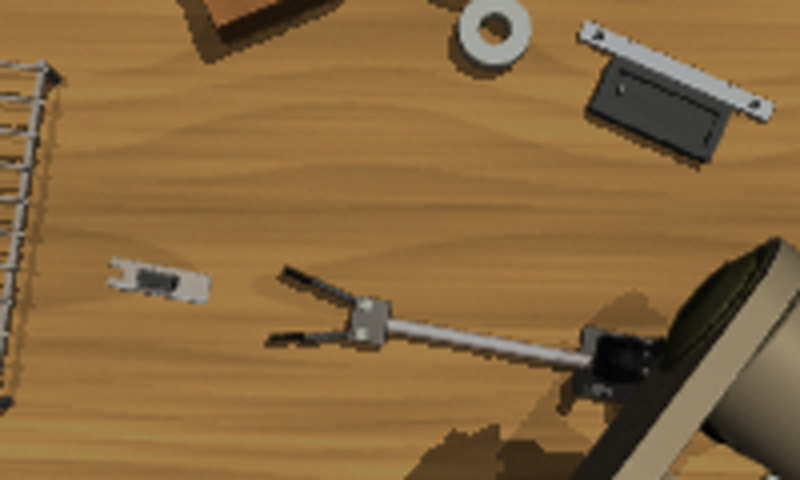

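```bash
python3 - <<'E'
from h import *
Q=lambda x,y,z:ray("top",((x+.5)/4-.5+230,(y+.5)/4-.5+150),z)[:2]
e1=(Q(210,276,4)+Q(206,303,4))/2; e2=(Q(112,259,4)+Q(108,285,4))/2; rb=Q(158,281,26)
print(e1,e2,(e1+e2)/2,np.linalg.norm(e1-e2),np.rad2deg(np.arctan2(*(e2-e1)[::-1])),rb)
s=ctrl.sense();print(s['joints'],s['eef_pos'],s['time_s'])
E
```

```text
[453.52 167.85] [466.49 248.86] [460.   208.35] 82.04329418732966 80.90483183347715 [459.03 206.08]
[-0.68  0.09  1.73  0.    1.31 -2.08] [ 397.06 -172.21  246.04] 11.9667
```

```bash
python3 -m inch '[0,0,4,0,0.12,0, 0,0,8.1,0,0.24,0, 0,0,12.2,0,0.36,0, 0,0,16.3,0,0.48,0, 0,0,20.4,0,0.6,0, 0,0,24.5,0,0.72,0, 0,0,28.6,0,0.84,0, 0,0,32.7,0,0.96,0]'; python3 -c "
from rig import ctrl
import numpy as np
from scipy.spatial.transform import Rotation as Ro
s=ctrl.sense();q=s['ee_rot'];M=Ro.from_quat([*q[1:],q[0]]).as_matrix();print(M.round(3));print(M.T@(np.array([460,208,230])-s['eef_pos']))"
```

```text
time_s: 12.63
eef_pos: [442.4, 100.6, 242.8]
ee_rot: [-0.621, 0.621, -0.339, 0.337]
force: [0.3, -0.3, -0.4]
grip_width: 1.002
[[ 0.543 -0.003  0.84 ]
 [-0.84   0.     0.543]
 [-0.001 -1.    -0.002]]
[-80.69617014  12.72984782  73.07847231]
```

```bash
cat > rel.py <<'E'
import sys
from h import *
from scipy.spatial.transform import Rotation as Ro
# usage: rel.py x y z yawdeg -> shift cm in tool axes, turn about tool y
s=ctrl.sense();q=s['ee_rot'];M=Ro.from_quat([*q[1:],q[0]]).as_matrix()
t=[float(a) for a in sys.argv[1:5]]
yaw=np.rad2deg(np.arctan2(M[1,2],M[0,2]))
print('t',s['time_s'],'pos',s['eef_pos'],'yaw',yaw,'tilt',np.rad2deg(np.arccos(-M[2,1])),'F',s['force'])
print('shift cm',M.T@(np.array(t[:3])-s['eef_pos'])/10,'turn y',-np.deg2rad(t[3]-yaw))
E
python3 -m inch '[0,0,0,0,0,0]'; python3 rel.py 460 208 230 -10
```

```text
time_s: 12.72
eef_pos: [442.5, 103.2, 242.7]
ee_rot: [0.621, -0.621, 0.339, -0.336]
force: [0.6, -0.8, -0.5]
grip_width: 0.997
t 12.7167 pos [442.51 103.22 242.66] yaw 32.97648880107458 tilt 0.16809011979838903 F [ 0.55 -0.76 -0.47]
shift cm [-7.83  1.28  7.17] turn y 0.7500812305252218
```

```bash
python3 -m inch '[-1.2,0.2,1.1,0,0.11,0, -2.4,0.4,2.2,0,0.22,0, -3.6,0.6,3.3,0,0.33,0, -4.8,0.8,4.4,0,0.44,0, -6,1,5.5,0,0.55,0, -7.1,1.2,6.5,0,0.65,0, -7.8,1.3,7.2,0,0.75,0, -7.8,1.3,7.2,0,0.75,0]'; python3 -m inch '[0,0,0,0,0,0, 0,0,0,0,0,0]'; python3 rel.py 460 208 230 -10; python3 look.py l wrist
```

```text
time_s: 13.38
eef_pos: [460.2, 204.3, 229.5]
ee_rot: [0.454, -0.456, 0.542, -0.541]
force: [-0.3, -0.6, -0.7]
grip_width: 1.001
time_s: 13.55
eef_pos: [460.4, 202.8, 230.7]
ee_rot: [0.456, -0.457, 0.54, -0.54]
force: [-0.6, -0.6, 0.1]
grip_width: 1.002
t 13.55 pos [460.41 202.78 230.66] yaw -9.657997574778165 tilt 0.07824964305434054 F [-0.56 -0.65  0.09]
shift cm [-0.51  0.07 -0.13] turn y 0.0059690683699267265
```

View pics/l_wrist.png

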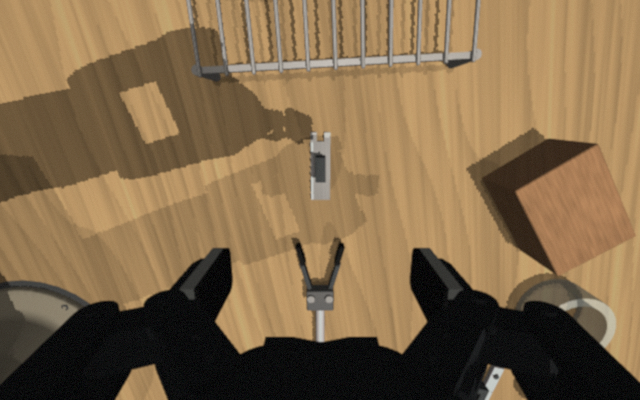

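```bash
python3 - <<'E'
import cv2
a=cv2.imread('pics/l_wrist.png')
cv2.imwrite('pics/l1.png',cv2.resize(a[120:210,280:360],None,fx=8,fy=8,interpolation=cv2.INTER_CUBIC))
E
```

```text
(no output)
```

View pics/l1.png

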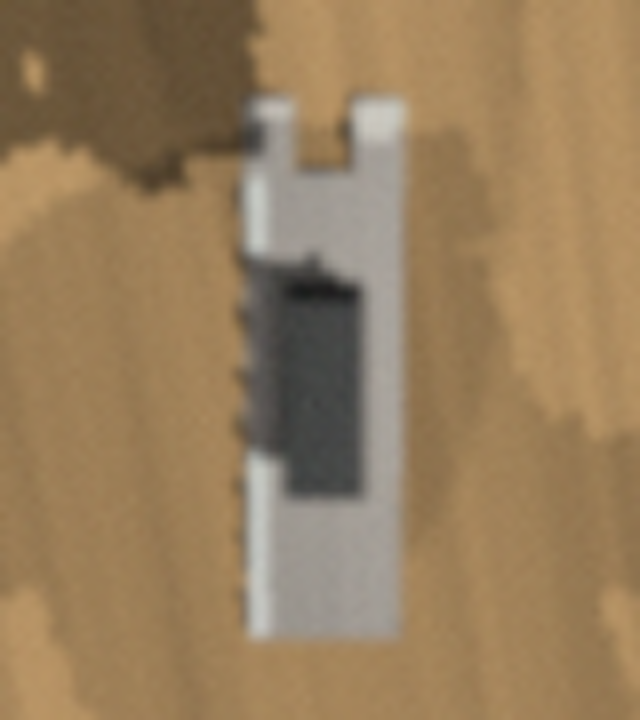

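```bash
python3 - <<'E'
from h import *
Q=lambda x,y,z:ray("wrist",((x+.5)/8-.5+280,(y+.5)/8-.5+120),z)[:2]
a=Q(248,98,4);b=Q(407,98,4);c=Q(250,638,4);d=Q(402,638,4)
print(a,b,c,d,(a+b+c+d)/4)
f=(a+b-c-d)/2;print(np.linalg.norm(f),np.rad2deg(np.arctan2(f[1],f[0])))
r=[Q(287,288,26),Q(362,288,26),Q(287,496,26),Q(362,496,26)];print(r,np.mean(r,0))
n=Q(325,170,4);print('notch bottom',n)
E
python3 rel.py 459.5 207 230 -9.7
```

```text
[456.5  252.71] [480.06 248.69] [441.83 169.55] [465.8  165.46] [461.05 209.1 ]
84.44457468907119 80.13801349033663
[array([458.25, 226.48]), array([468.93, 224.66]), array([452.93, 196.2 ]), array([463.87, 194.34])] [460.99 210.42]
notch bottom [466.11 240.25]
t 13.6 pos [460.53 202.73 230.96] yaw -9.71279012865507 tilt 0.04438788087743188 F [-1.63  0.48  0.57]
shift cm [-0.4   0.1  -0.17] turn y -0.00022322985678466906
```

```bash
python3 -m inch '[-0.3,3,0,0,0,0, -0.65,7,0,0,0,0, -0.65,11,0,0,0,0, -0.65,14.5,0,0,0,0, -0.65,16.5,0,0,0,0, -0.65,17,0,0,0,0, -0.65,17,0,0,0,0]' -0.3; python3 look.py m wrist; python3 rel.py 461 209.5 8 -9.9;python3 rel.py 461 209.5 8 -9.9
```

```text
time_s: 14.18
eef_pos: [461.4, 209.3, 60.7]
ee_rot: [0.455, -0.456, 0.541, -0.541]
force: [0.3, -1.0, 0.6]
grip_width: 0.653
t 14.2333 pos [462.21 209.62  62.06] yaw -9.795261567437386 tilt 0.035409192215612624 F [-0.34 -0.17  0.51]
shift cm [ 0.03  5.41 -0.12] turn y 0.001828030501595663
t 14.2333 pos [462.21 209.62  62.06] yaw -9.795261567437386 tilt 0.035409192215612624 F [-0.34 -0.17  0.51]
shift cm [ 0.03  5.41 -0.12] turn y 0.001828030501595663
```

View pics/m_wrist.png

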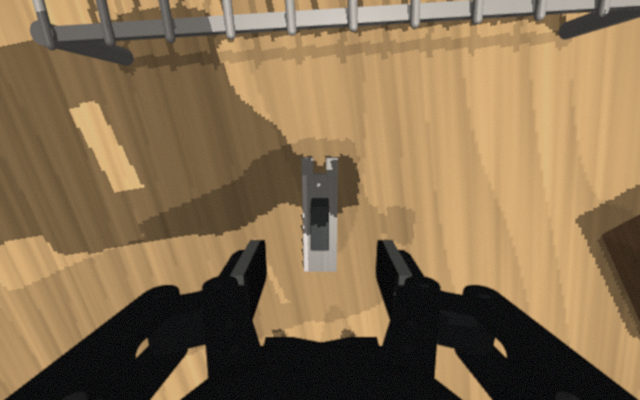

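```bash
python3 -m inch '[0,1.5,0,0,0,0, 0,3,0,0,0,0, 0,4.4,0,0,0,0, 0,5.2,0,0,0,0, 0,5.2,0,0,0,0]'; python3 -m inch '[0,0,0,0,0,0, 0,0,0,0,0,0, 0,0,0,0,0,0, 0,0,0,0,0,0, 0,0,0,0,0,0, 0,0,0,0,0,0]' 1 30; python3 look.py n wrist
```

```text
time_s: 14.65
eef_pos: [461.9, 209.8, 9.5]
ee_rot: [-0.455, 0.455, -0.541, 0.541]
force: [-0.3, 0.4, -0.2]
grip_width: 0.652
time_s: 15.15
eef_pos: [462.4, 210.1, 10.3]
ee_rot: [-0.456, 0.455, -0.541, 0.541]
force: [-0.8, -0.6, 6.5]
grip_width: 0.131
```

View pics/n_wrist.png

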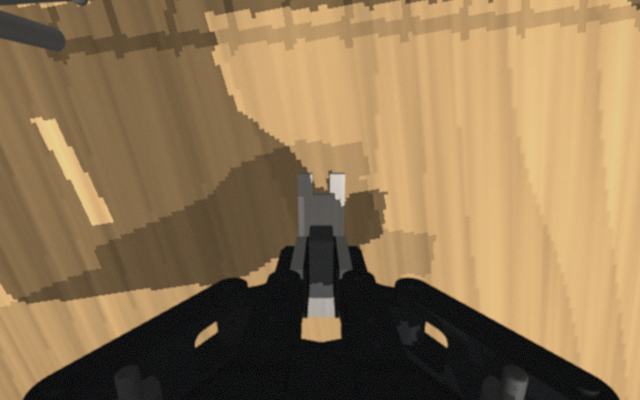

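```bash
python3 -m inch '[0,-1,0,0,0,0, 0,-2.5,0,0,0,0, 0,-5,0,0,0,0, 0,-8,0,0,0,0, 0,-10.5,0,0,0,0, 0,-11.5,0,0,0,0, 0,-11.5,0,0,0,0]'; python3 look.py o wrist; python3 rel.py 579 -263 125 -23.7
```

```text
time_s: 15.78
eef_pos: [462.7, 210.2, 126.8]
ee_rot: [-0.457, 0.454, -0.54, 0.542]
force: [0.6, -0.3, -1.1]
grip_width: 0.132
t 15.8333 pos [461.87 209.97 124.79] yaw -9.812840110215596 tilt 0.08208221215462454 F [-0.75  0.01 -1.39]
shift cm [44.61 -0.02 19.6 ] turn y 0.24237666382763068
```

View pics/o_wrist.png

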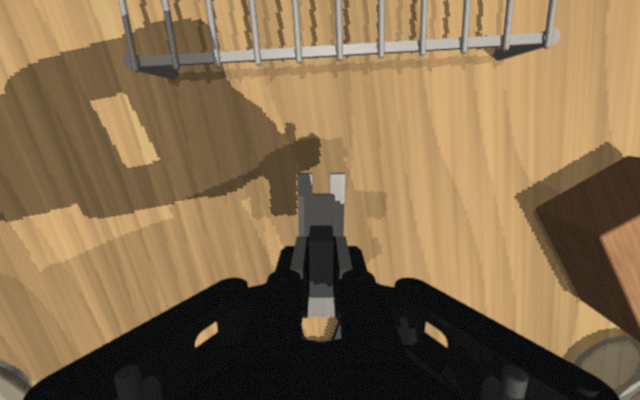

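```bash
python3 -m inch '[2.5,0,1.1,0,0.03,0, 6,0,2.6,0,0.06,0, 9.6,0,4.2,0,0.09,0, 13.2,0,5.8,0,0.12,0, 16.8,0,7.4,0,0.15,0, 20.4,0,9,0,0.18,0, 24,0,10.6,0,0.21,0, 27.6,0,12.2,0,0.242,0]';  python3 rel.py 579 -263 125 -23.7
```

```text
time_s: 16.5
eef_pos: [534.1, -84.6, 122.4]
ee_rot: [0.386, -0.387, 0.593, -0.591]
force: [0.2, 0.6, -1.1]
grip_width: 0.131
t 16.5 pos [534.13 -84.57 122.36] yaw -23.78343290745358 tilt 0.19980402733960134 F [ 0.21  0.59 -1.05]
shift cm [14.52 -0.3  11.3 ] turn y -0.0014561789395767047
```

```bash
python3 -m inch '[2.4,0,1.9,0,0,0, 5.2,0,4.1,0,0,0, 8.2,0,6.4,0,0,0, 11.2,0,8.7,0,0,0, 13.5,0,10.5,0,0,0, 14.4,0,11.2,0,0,0, 14.4,0,11.2,0,0,0, 14.4,0,11.2,0,0,0]';  python3 look.py p wrist; python3 rel.py 579 -263 125 -23.7
```

```text
time_s: 17.17
eef_pos: [578.9, -259.3, 122.2]
ee_rot: [0.386, -0.387, 0.593, -0.591]
force: [1.4, -0.4, -1.5]
grip_width: 0.133
t 17.2167 pos [ 579.05 -258.6   122.74] yaw -23.664643831973542 tilt 0.1699154168333078 F [-0.25  0.58 -0.13]
shift cm [ 0.41 -0.23  0.17] turn y 0.0006170815429500187
```

View pics/p_wrist.png

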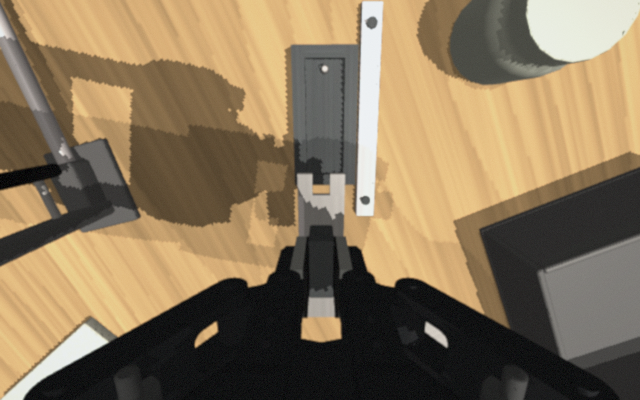

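Wrist view: holder ahead, pin at (324,69); blade in the fingers with its notch at (322,182); strip is on the right.

```bash
python3 - <<'E'
import cv2
a=cv2.imread('pics/p_wrist.png')
cv2.imwrite('pics/p1.png',cv2.resize(a[0:100,270:400],None,fx=6,fy=6,interpolation=cv2.INTER_CUBIC))
cv2.imwrite('pics/p2.png',cv2.resize(a[130:230,270:400],None,fx=6,fy=6,interpolation=cv2.INTER_CUBIC))
E
```

```text
(no output)
```

View pics/p1.png

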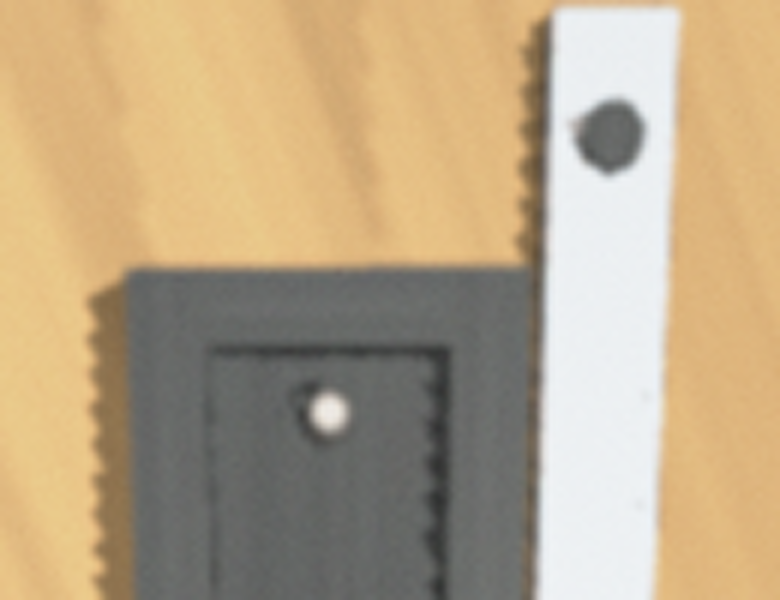

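View pics/p2.png

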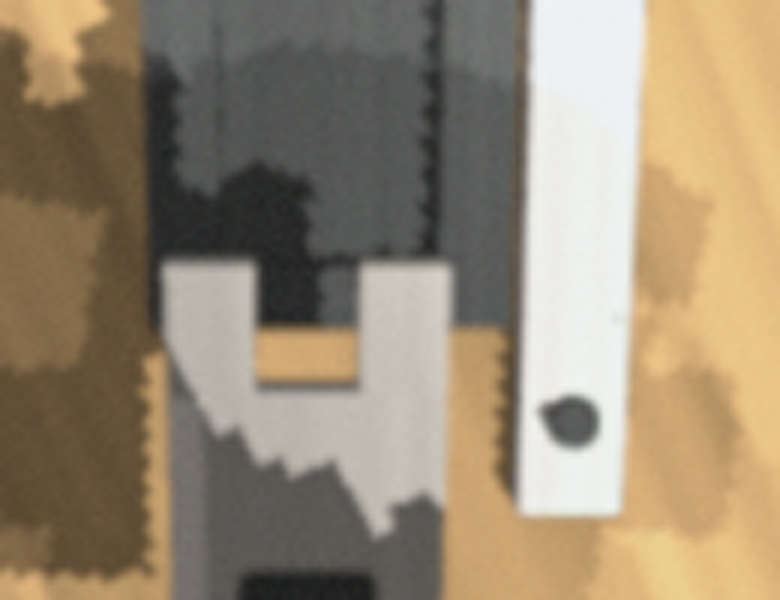

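```bash
cat > meas.py <<'E'
from h import *
from scipy.spatial.transform import Rotation as Ro
s=ctrl.sense();P=s['eef_pos'];print(P)
A=lambda x,y,z:ray("wrist",((x+.5)/6-.5+270,(y+.5)/6-.5),z)
B=lambda x,y,z:ray("wrist",((x+.5)/6-.5+270,(y+.5)/6-.5+130),z)
yw=lambda d:np.rad2deg(np.arctan2(d[1],d[0]))
print('strip yaw',yw(A(552,10,8)-B(520,515,8)),yw(A(680,8,8)-B(623,515,8)),np.linalg.norm(A(680,8,8)-B(623,515,8)))
print('holder L edge',yw(A(128,272,21)-B(146,180,21)),'recess', yw(A(208,350,21)-B(220,130,21)))
print('holder end',yw(A(128,270,21)-A(528,267,21))-90,np.linalg.norm(A(128,270,21)-A(528,267,21)))
print('recess corners',A(210,350,21),A(450,350,21),np.linalg.norm(A(210,350,21)-A(450,350,21)))
pin=A(329,412,24);print('pin',pin)
for zt in(114,117,120):
  a,b=B(163,262,zt),B(453,262,zt); n1,n2=B(257,262,zt),B(358,262,zt);r=B(308,386,zt)
  print(zt,'width',np.linalg.norm(a-b),'yaw',yw(a-b)-90,'notchw',np.linalg.norm(n1-n2),'depth',np.linalg.norm((n1+n2)/2-r),'side',yw(B(452,262,zt)-B(442,560,zt)),'notch ctr',(n1+n2)/2*.5+r*.5,'end-mid',(a+b)/2)
E
python3 meas.py
```

```text
[ 579.05 -258.6   122.74]
strip yaw 66.85040255225827 66.69028953440873 170.07461580031074
holder L edge 66.45899929735026 recess 66.83851553323885
holder end 66.7102273368119 49.27388638152466
recess corners [ 611.74 -152.92   21.  ] [ 639.12 -164.92   21.  ] 29.898286889296628
pin [ 622.29 -165.79   24.  ]
114 width 24.80989564035784 yaw 66.39654032805794 notchw 8.640703583534554 depth 10.97350869356395 side 65.71869520700437 notch ctr [ 593.08 -226.64  114.  ] end-mid [ 595.3  -221.62  114.  ]
117 width 24.321033698981424 yaw 66.396540328058 notchw 8.470444458307261 depth 10.757283247015868 side 65.7186952070043 notch ctr [ 593.37 -226.01  117.  ] end-mid [ 595.54 -221.09  117.  ]
120 width 23.832171757604893 yaw 66.396540328058 notchw 8.300185333080075 depth 10.541057800467794 side 65.7186952070045 notch ctr [ 593.65 -225.38  120.  ] end-mid [ 595.78 -220.56  120.  ]
```

```bash
python3 -m inch '[-1.2,0,0.1,0,0,0, -3.2,0,0.2,0,-0.007,0, -5.2,1,0.25,0,-0.007,0, -6.4,2.5,0.25,0,-0.007,0, -6.73,4.5,0.25,0,-0.007,0, -6.73,6,0.25,0,-0.007,0, -6.73,7,0.25,0,-0.007,0, -6.73,7,0.25,0,-0.007,0]';  python3 look.py q wrist; python3 rel.py 579 -263 125 -23.25;  python3 - <<'E'
import cv2
a=cv2.imread('pics/q_wrist.png')
cv2.imwrite('pics/q1.png',cv2.resize(a[130:230,260:390],None,fx=6,fy=6,interpolation=cv2.INTER_CUBIC))
E
```

```text
time_s: 17.88
eef_pos: [608.1, -197.1, 52.2]
ee_rot: [0.389, -0.39, 0.592, -0.589]
force: [-0.2, 0.5, -1.6]
grip_width: 0.129
t 17.9333 pos [ 608.73 -197.89   53.8 ] yaw -23.227643352358825 tilt 0.0955831962146646 F [ 0.36  0.26 -1.16]
shift cm [ 7.15 -7.12 -0.18] turn y 0.0003901971110467229
```

View pics/q1.png

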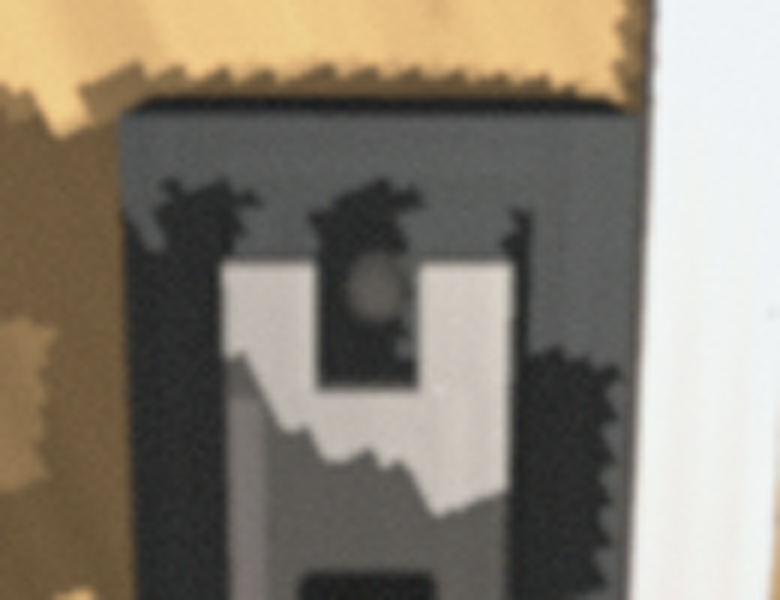

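```bash
cat > m2.py <<'E'
from h import *
B=lambda x,y,z:ray("wrist",((x+.5)/6-.5+260,(y+.5)/6-.5+130),z)[:2]
h=np.deg2rad(66.75);u=np.array([np.cos(h),np.sin(h)]);v=np.array([-u[1],u[0]])
pin=B(378,290,24);print('pin',pin)
for zt in(45,47,49):
  a,b=B(219,262,zt),B(514,262,zt);n=(B(317,262,zt)+B(417,262,zt))/2;r=B(367,387,zt);c=(n+r)/2;d=pin-c
  print(zt,np.linalg.norm(a-b),c,'ahead',d@u,'left',d@v)
print('rim L/R',B(125,115,21),B(637,115,21))
E
python3 m2.py
```

```text
pin [ 622.91 -167.45]
45 25.243016758443424 [ 622.49 -165.84] ahead -1.3118060682399422 left -1.0307873413009456
47 24.911454855336878 [ 622.67 -165.42] ahead -1.7719349119681898 left -1.0267584626503612
49 24.579892952230534 [ 622.86 -165.  ] ahead -2.232063755696437 left -1.022729583999777
rim L/R [ 606.93 -142.49] [ 652.51 -162.02]
```

```bash
python3 -m inch '[0.12,0.3,0.09,0,0,0, 0.12,0.8,0.09,0,0,0, 0.12,1.2,0.09,0,0,0, 0.12,1.5,0.09,0,0,0, 0.12,1.5,0.09,0,0,0]';  python3 look.py r wrist; python3 rel.py 579 -263 125 -23.25;  python3 - <<'E'
import cv2
a=cv2.imread('pics/r_wrist.png')
cv2.imwrite('pics/r1.png',cv2.resize(a[130:230,260:390],None,fx=6,fy=6,interpolation=cv2.INTER_CUBIC))
E
```

```text
time_s: 18.35
eef_pos: [609.0, -200.5, 38.7]
ee_rot: [0.389, -0.389, 0.591, -0.59]
force: [-0.1, -0.8, -0.9]
grip_width: 0.133
t 18.4 pos [ 609.13 -200.52   39.07] yaw -23.291413081627336 tilt 0.034468244729107145 F [ 0.01 -0.12 -0.03]
shift cm [ 6.93 -8.59 -0.3 ] turn y -0.0007227946277941909
```

View pics/r1.png

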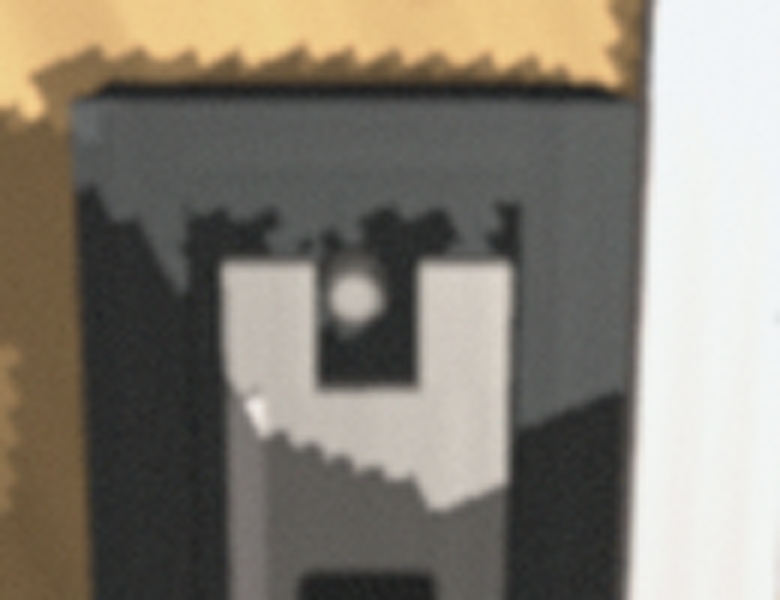

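```bash
sed -i 's/378,290/355,298/; s/(45,47,49)/(31,33,35)/; s/125,115/75,103/; s/637,115/630,103/' m2.py; python3 m2.py
```

```text
pin [ 622.35 -167.11]
31 25.120638783982372 [ 623.   -168.35] ahead 0.8770069917755803 left 1.0824583742247358
33 24.789067375105642 [ 623.18 -167.93] ahead 0.41652443964474734 left 1.0848152479044004
35 24.457495966228915 [ 623.37 -167.5 ] ahead -0.04395811248617536 left 1.087172121584274
rim L/R [ 606.27 -141.71] [ 651.45 -161.13]
```

```bash
python3 -m inch '[-0.06,0,-0.08,0,0,0, -0.06,0.3,-0.08,0,0,0, -0.06,0.5,-0.08,0,0,0, -0.06,0.5,-0.08,0,0,0, -0.06,0.5,-0.08,0,0,0, -0.06,0.5,-0.08,0,0,0]';  python3 look.py s wrist; python3 rel.py 579 -263 125 -23.25;  python3 - <<'E'
import cv2
a=cv2.imread('pics/s_wrist.png')
cv2.imwrite('pics/s1.png',cv2.resize(a[130:230,260:390],None,fx=6,fy=6,interpolation=cv2.INTER_CUBIC))
E
```

```text
time_s: 18.9
eef_pos: [608.8, -199.7, 34.4]
ee_rot: [-0.389, 0.389, -0.591, 0.591]
force: [-0.0, -0.8, -0.0]
grip_width: 0.132
t 18.95 pos [ 608.86 -199.7    34.43] yaw -23.28073920602656 tilt 0.009524327245990056 F [ 0.25 -0.02 -0.55]
shift cm [ 6.99 -9.06 -0.24] turn y -0.0005365003546123535
```

View pics/s1.png

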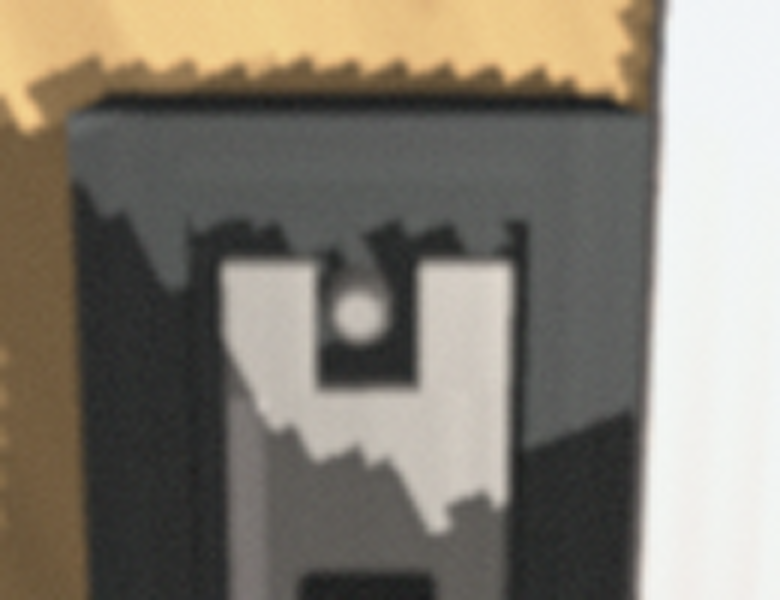

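```bash
sed -i 's/355,298/359,317/; s/(31,33,35)/(27,29,31)/' m2.py; python3 m2.py
```

```text
pin [ 622.15 -167.08]
27 25.013982378539826 [ 622.77 -167.39] ahead 0.03366770284089121 left 0.6989385572941349
29 24.682406206591214 [ 622.96 -166.96] ahead -0.42698750689304144 left 0.699818327691239
31 24.350830034642613 [ 623.14 -166.54] ahead -0.8876427166269479 left 0.7006980980883541
rim L/R [ 606.87 -140.74] [ 650.76 -159.59]
```

```bash
python3 -m inch '[0,0,-0.06,0,0,0, 0,0.2,-0.06,0,0,0, 0,0.4,-0.06,0,0,0, 0,0.5,-0.06,0,0,0, 0,0.6,-0.06,0,0,0, 0,0.6,-0.06,0,0,0, 0,0.6,-0.06,0,0,0]';  python3 look.py t wrist; python3 rel.py 579 -263 125 -23.25;  python3 - <<'E'
import cv2
a=cv2.imread('pics/t_wrist.png')
cv2.imwrite('pics/t1.png',cv2.resize(a[130:230,260:390],None,fx=6,fy=6,interpolation=cv2.INTER_CUBIC))
E
```

```text
time_s: 19.53
eef_pos: [608.2, -199.4, 28.3]
ee_rot: [0.389, -0.389, 0.591, -0.591]
force: [0.2, 0.2, -0.4]
grip_width: 0.134
t 19.5833 pos [ 608.28 -199.43   28.37] yaw -23.28014325583098 tilt 0.00463689144194195 F [ 0.73  0.61 -0.83]
shift cm [ 7.   -9.66 -0.18] turn y -0.000526099061521553
```

View pics/t1.png

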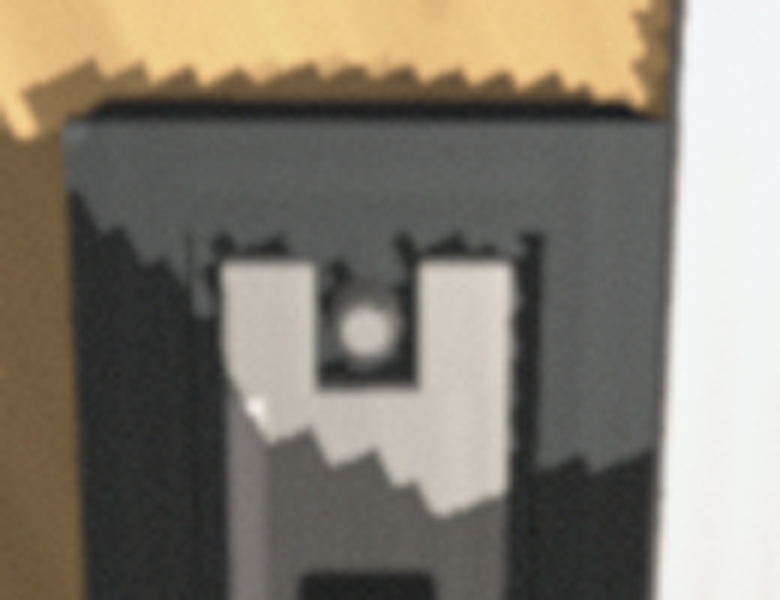

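The pin at (366,331) sits centred in the notch. Now the last few millimetres, slowly.

```bash
python3 -m inch '[0,0.1,0,0,0,0, 0,0.2,0,0,0,0, 0,0.2,0,0,0,0, 0,0.2,0,0,0,0]'; python3 -m inch '[0,0.1,0,0,0,0, 0,0.1,0,0,0,0, 0,0.1,0,0,0,0]'
```

```text
time_s: 19.92
eef_pos: [608.3, -199.5, 26.4]
ee_rot: [-0.389, 0.389, -0.591, 0.591]
force: [-0.1, -0.4, 0.1]
grip_width: 0.132
time_s: 20.17
eef_pos: [608.3, -199.5, 26.4]
ee_rot: [-0.389, 0.389, -0.59, 0.591]
force: [-2.6, 1.5, 7.8]
grip_width: 0.13
```

```bash
python3 -m inch '[0,0,0,0,0,0, 0,0,0,0,0,0, 0,0,0,0,0,0, 0,0,0,0,0,0, 0,0,0,0,0,0]' 0.1; python3 -m inch '[0,-0.3,0,0,0,0, 0,-1,0,0,0,0, 0,-2.5,0,0,0,0, 0,-5,0,0,0,0, 0,-8,0,0,0,0, 0,-11,0,0,0,0, 0,-12,0,0,0,0, 0,-12,0,0,0,0]'; python3 look.py u wrist scene top;  python3 - <<'E'
import cv2
a=cv2.imread('pics/u_wrist.png')
cv2.imwrite('pics/u1.png',cv2.resize(a[90:290,220:420],None,fx=3.5,fy=3.5,interpolation=cv2.INTER_CUBIC))
a=cv2.imread('pics/u_scene.png')
cv2.imwrite('pics/u2.png',cv2.resize(a[100:320,180:490],None,fx=2.5,fy=2.5,interpolation=cv2.INTER_CUBIC))
E
```

```text
time_s: 20.58
eef_pos: [608.2, -199.4, 25.2]
ee_rot: [0.389, -0.389, 0.591, -0.591]
force: [-0.5, -0.6, 0.3]
grip_width: 0.449
time_s: 21.25
eef_pos: [609.4, -200.0, 149.0]
ee_rot: [-0.39, 0.388, -0.589, 0.593]
force: [0.6, -0.6, -0.5]
grip_width: 0.45
```

View pics/u1.png

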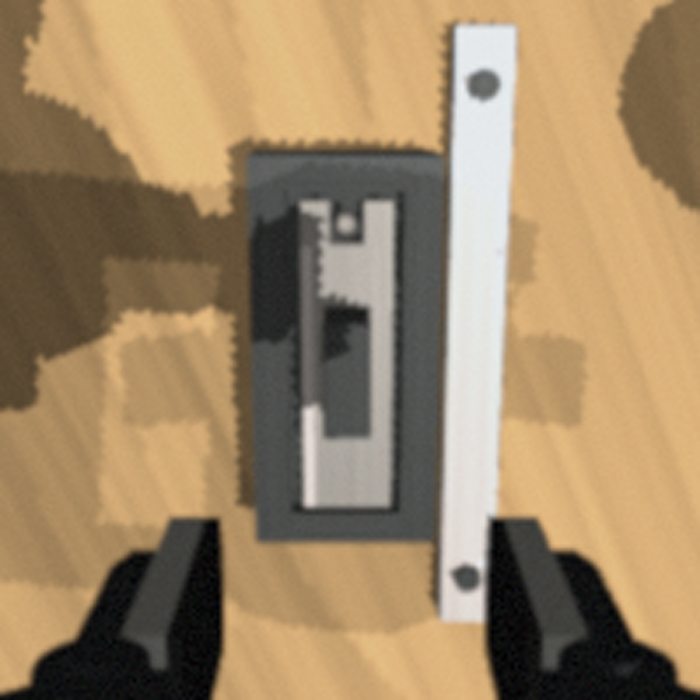

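View pics/u2.png

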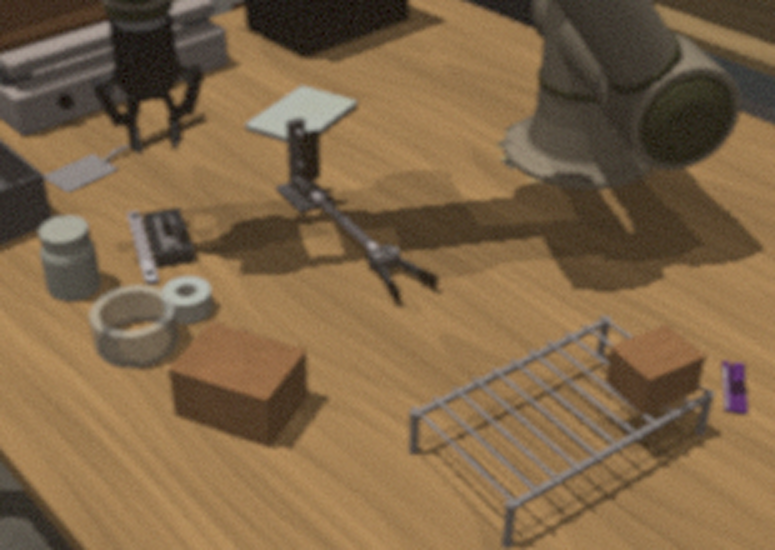

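View pics/u_top.png

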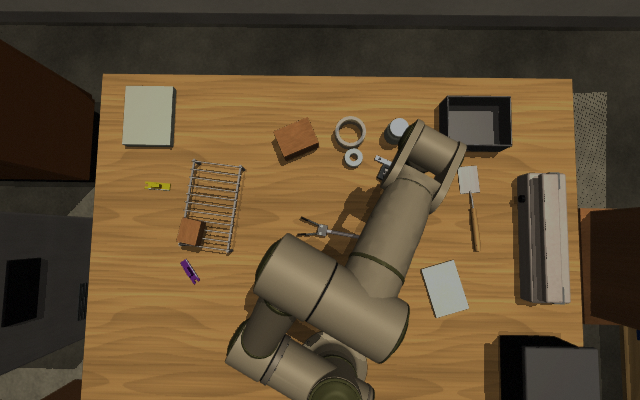

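The blade lies inside the recess with the pin, at crop (345,222), in its notch. The reacher is standing with its jaws open, and the other things look unmoved. Handing in.

```bash
python3 -m inch '[0,0,0,0,0,0, 0,0,0,0,0,0, 0,0,0,0,0,0]'; python3 -c "
from rig import ctrl
print(ctrl.finish_job())"
```

```text
time_s: 21.65
eef_pos: [608.0, -199.3, 144.3]
ee_rot: [0.389, -0.389, 0.591, -0.59]
force: [0.2, -0.1, 0.3]
grip_width: 0.452
the job is handed in; nothing more can be done
None
```

The job is handed in at about 21.7 s of the 67 s allowed; no verdict was reported, so what follows is from my own checks.

**What I did:** I picked up the reacher at a 49 mm handle width and closed its jaws on the steel blade's rib under the rack (handle about 37.7 mm). I drew the blade out about 180 mm in all and released it flat on the table. Then I stood the reacher down on its foot, picked the blade up by its rib and lowered it into the holder until it touched the floor (about 8 N), and let go.

**Last checks:**
- **Blade:** the wrist picture shows it inside the recess with the pin in its notch. Just before seating, the pin was centred across the notch and about 0.5 mm toward its root.
- **Reacher:** the scene picture shows it upright on its foot with its jaws open.
- **Other things:** they look unmoved in the top and scene pictures, but I did not measure them. The arm hid part of the top view, including the reacher's handle and most of the holder.
- **Robot:** it hangs clear at about 145 mm, reading close to 0 N.

**Disagreements:**
- The scene camera placed things up to about 10 mm away from the top and wrist cameras, so I worked from the top and wrist.
- My sideways readings while hovering over the pin differed by about 1 mm between looks, and I corrected them before the final lowering.

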